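Fit the narrow backer plate in a box-joint jig and lock its cam screw

ROBOT

A 6-joint arm with a two-finger parallel gripper is mounted at the origin on a cart in front of the work surface, level with it; the furniture and walls round the work are solid. World frame = base frame: x ahead of the robot, y to its left, z up, the work surface at z = 0. Lengths are in m, angles in degrees, forces in N, time in s.
With the tool pointing down it reaches from about 0.35 to 0.875 m from the base axis. Payload 4.2 kg.
Tool frame: the origin (TCP) lies between the finger pads; the fingertips stand 17 mm ahead of it and the grasp point (between the pads) lies 2 mm behind it; z points along the fingers, y is the line along which they close (so a half turn about z gives the same grasp; the last joint's range is limited). The gripper opens to 87 mm and grips with 3 to 60 N. Pads are 19 mm wide; open, the fingers measure 117 mm over their backs; the gripper's body (75 mm by 190 mm) begins 51 mm behind the grasp point.
Start: joints at [-53.365, 22.042, 0.453, 0, -68.411, -14.817], TCP at [0.232, -0.58, 0.24] pointing down, gripper open.
Joint ranges: [-179.83, 179.83], [-69.29, 118.12], [-61.27, 80.66], [-181.25, 117.63], [-171.15, -9.14], [-177.46, 177.46]. Speed limits (degrees/s): [159.86, 159.86, 180, 180, 180, 180].

INTERFACE

Orientations are given as a 3x3 rotation matrix whose columns are the frame's x, y, z axes.
In Python, from station import r gives the robot as it stands.
- The arm moves only by the tool servo_tool, never from a script. Its argument "targets" is a list of rows, each a list of 5 numbers: the shift along the world's x, y, z in units of 30 mm (1.0 is 30 mm), then the turn about the world's z in rad, then the finger opening in mm, from 0 to 87. In form: [[x, y, z, turn, gripper], ...]. A call has exactly 5 rows; each row is the pose to reach, as a shift and turn from the pose commanded when the call began; what a row does not reach only later rows make up. A row lasts 1/12 s, in which the tool goes at most 41.7 mm and 7.16 degrees, less where a joint would pass 70% of its speed; a pose out of reach is approached as far as the arm can. A call with a gripper value outside its range is refused whole. The fingers move at their own pace and stop on an object; the grip force is fixed at half the most. Time passes only in rows, so rows that repeat a pose let the fingers close, or fill a call up. It gives the time, the measured TCP pose, the force, the opening and the grip force at its end, in the units of the state.
- r.sense(): the state, without advancing time (a new reading comes with each control period).
- r.capture(name): name is "scene" or "top" or "wrist"; returns a dict with "pixels" (420x560x3 uint8, red, green, blue), "fx", "fy", "cx", "cy" (pixels), "world_from_camera" (4x4, takes a point from camera to world coordinates). Camera axes: x right, y down, z forward; pixel columns grow to the right and rows downward; lengths in m; the calibration is good to about 2 mm. A picture is of the moment at which its call begins. There is no depth.
- r.finish_job(): hands the job in; it is judged then, once.
The state is a dict: "time_s": time; "joints": joint angles; "joint_velocities": joint speeds; "effort": joint torques, N m; "tcp_pos": TCP position; "ee_rot": TCP orientation; "wrist_force": force on the tool from outside, world axes, zero at the start; "moment": the same for the moment, N m; "gripper_width": opening from 0.0 (shut) to 1.0 (fully open); "gripper_force": force on a finger pad.
Only numpy, scipy, OpenCV 4.12 (cv2) and the standard library are available. Lean on these libraries where they do the work, as an engineer would, in place of code of your own. Each camera call takes 0.05 s, during which the arm holds its last target. There are 200 camera calls.

TASK

Set up the box-joint jig for narrow fingers: take the backer plate with the narrow pin off its peg, lifting it over the peg's upturned tip, and lower it upright, pin to the front, into the jig's pocket until it stands on the base. Then take the flat screwdriver from the tool rack, seat its blade in the slotted cam screw and, keeping it seated, turn the screw clockwise in one go to its stop so that the plate is clamped against the register post; stand the driver back in its own hole in the rack. Leave the other plate, the bradawl, the tape and the try square where they are, and do not turn the screw with the fingers.

Things in the scene. Friction and masses are not known exactly. Their poses are not given: they have to be found in the camera images.
- jig: Box-joint jig, fixed. Plywood base 120 (x) x 208 (y) x 12 mm carrying an open-topped pocket for an upright backer plate; -x is the jig's front, z up; origin on the saw top under the pocket's middle. On its -y side (y -62 to -110 mm) a metal clamp housing, 58 mm high, with the slotted cam screw on top.
- pocket (a point): Floor of the pocket (12 mm above the saw top), axes as the jig's: a seated, clamped backer's origin lies here. Pocket faces at x = -8 and +8 mm (the front one only as lips at both ends, y > 45 and y < -46 mm, so a pin passes between them), register post's face at y = +55 mm, jaw's face at y = -61 mm when released.
- pocket_mouth (a point): Middle of the pocket's mouth, 58 mm above the saw top. Flared metal lips 9 mm higher widen the mouth by 5 mm to the front, the back and +y.
- jaw: Spring-loaded steel clamp jaw at the pocket's -y end; turning the screw pushes it towards +y, 7 mm in all (5.8 mm per rad), slides the plate to the register post and presses it there with about 8 N. Origin 24 mm behind its pushing face.
- cam_screw (a joint): Slotted cam screw, vertical axis: 0 = released, grows CLOCKWISE seen from above, stop at 1.2 rad = clamped (1.05 is enough); starts at 0 to 0.12. Friction about 0.06 N m; it stays where it is left. The blade has about 0.15 rad of play in the slot, so the driver turns 0.2 to 0.3 rad further than the screw.
- screw_slot (a point): Middle of the slot's floor, on the screw's axis, 60 mm above the saw top (x 2, y -86 mm of the jig); turns with the screw, x along the slot, z up. Slot 4.5 mm wide, 6 mm deep, bevelled to 9 mm at its mouth, 22 mm long, in a round 22 mm head set 1.5 mm below a fixed collar's rim (33 mm across). With the screw at 0 the slot is 0.6 rad counter-clockwise from the jig's y axis.
- peg_stand: Fixed wooden stand, 116 x 290 mm, with an upright board 160 mm high (front face at x = +38 mm) and two level steel pegs, 6 mm thick, pointing to its front (-x) at y = +70 and -70 mm, tops 138 mm above the saw top. Origin under its middle on the saw top.
- peg_tip_a (a point): Upturned tip of the peg at the stand's y = +70 mm, x = -60 mm; the tip's end is 149 mm above the saw top, 11 mm above the peg's top.
- peg_tip_b (a point): The same on the peg at y = -70 mm.
- narrow_backer: Plywood plate, 12 (x) x 110 (y) x 110 (z) mm, 0.12 kg, hung on one of the pegs, front (-x) outward; origin at the middle of its bottom edge (62 mm above the saw top when hung). In the bottom edge an 8 mm wide, 16 mm high notch and beside it an 8 mm wide, 12 mm high dark pin sticking out forwards 28 mm. Grasp across the thickness at the top edge.
- narrow_hang (a point): Upper end of the narrow backer's hanging slot (76 mm above its bottom, 34 mm below its top edge), where it rests on the peg. The slot is 12 mm wide, 24 mm high: lift the plate 12 to 17 mm (14.5 best), then slide it off 75 mm to the stand's front to be clear of the tip.
- narrow_backer_pin (a point): Free end of the narrow backer's pin: x -34, y +8, z 7 mm of the plate. Must point to the jig's front (-x).
- wide_backer: The other backer, on the other peg: the same plate with a 22 mm wide notch and a 22 mm wide pin. Stays hanging.
- tool_rack: Fixed wooden tool rack, 56 x 150 mm: a plank, top at 80 mm, with two 19 mm holes at y = +36 and -36 mm in which the driver and the bradawl stand, blades down. Origin under its middle.
- flat_driver: Flat screwdriver, 146 mm long, 0.12 kg, upright in a hole of the rack; origin at the blade's tip, z up the handle. Blade 14 mm wide (x), 2.6 mm thick (y); brass ferrule 25 mm across, its underside at z 70 mm rests on the plank (tip 10 mm above the saw top); wooden handle z 79 to 146 mm, 34 mm along x, 24 mm along y. A half turn makes no difference.
- driver_tip (a point): Middle of the blade's end.
- driver_grip (a point): Middle of the driver's handle, 120 mm above the tip; pinch the two flats (24 mm apart, along the driver's y).
- bradawl: Bradawl with a round swollen handle (32 mm across) and a thin pointed blade, in the rack's other hole. Stays.
- masking_tape: Roll of masking tape lying on the saw top, 77 mm across, 25 mm high. Stays.
- try_square: Try square lying on the saw top, 75 x 145 mm. Stays.

How it is judged:
By the outcome, as a careful person would: the job done as asked, in the order asked, and still so for the second after the job is handed in, with the robot touching nothing.
It also fails if it takes over 72 s, if anything falls off the work surface, if the arm or the gripper's body presses on something with over 40 N, if the wrist force passes 120 N, or if a joint passes its speed limit or range.

## Working session

There is one attempt and no reset: what is moved stays moved. The work goes in short steps, Python scripts to look and compute and a tool call to move; the robot and the scene stay as the last step left them, time stands still between calls to the robot, and variables do not carry over. Pictures are saved under pics/ and viewed, at most 10 in all, crops included, and the job is handed in when it is done.

Besides the shell and the picture viewer there is one more tool, called after "Request:" as name(argument=value, ...), one argument or row to a line, values as JSON. servo_tool: Moves the arm, as the interface text tells. Its arguments: {"type":"object","properties":{"targets":{"type":"array","items":{"type":"array","items":{"type":"number"}}}},"required":["targets"]}

```bash
mkdir -p pics; ls
cat > h.py <<'E'
import numpy as np, cv2, pickle
from station import r
def cap(n,f):
    c=r.capture(n); pickle.dump(c,open(f'pics/{f}.pkl','wb')); cv2.imwrite(f'pics/{f}.png',c['pixels'][:,:,::-1]); return c
def load(f): return pickle.load(open(f'pics/{f}.pkl','rb'))
def ray(c,u,v):
    T=np.array(c['world_from_camera']); d=T[:3,:3]@[(u-c['cx'])/c['fx'],(v-c['cy'])/c['fy'],1]; return T[:3,3],d/np.linalg.norm(d)
def onz(c,u,v,z):
    o,d=ray(c,u,v); return o+d*(z-o[2])/d[2]
def tri(*obs):
    A=np.zeros((3,3));b=np.zeros(3)
    for c,u,v in obs:
        o,d=ray(c,u,v);P=np.eye(3)-np.outer(d,d);A+=P;b+=P@o
    p=np.linalg.solve(A,b)
    return p,[np.linalg.norm(np.cross(p-ray(c,u,v)[0],ray(c,u,v)[1]))*1e3 for c,u,v in obs]
def proj(c,p):
    T=np.linalg.inv(np.array(c['world_from_camera'])); q=T[:3,:3]@np.asarray(p)+T[:3,3]; return c['fx']*q[0]/q[2]+c['cx'],c['fy']*q[1]/q[2]+c['cy']
E
python3 - <<'E'
from h import *
s=cap('scene','s0');t=cap('top','t0');w=cap('wrist','w0')
for c in (s,t,w): print(c['fx'],c['cx'],c['cy'],np.round(c['world_from_camera'],3).tolist())
print(r.sense())
# 2x2 montage not more than 800x600
E
```

```text
pics
409.6114582922305 281.297653208876 202.62887879069885 [[-0.844, -0.247, 0.476, 0.08], [-0.536, 0.389, -0.749, 0.714], [-0.0, -0.888, -0.461, 0.543], [0.0, 0.0, 0.0, 1.0]]
405.77551261053384 286.3226712129269 213.76854658091167 [[-0.002, -0.997, 0.072, 0.48], [-1.0, 0.0, -0.023, 0.011], [0.023, -0.072, -0.997, 0.978], [0.0, 0.0, 0.0, 1.0]]
310.1287960201632 281.26264004412184 209.0334655085543 [[-0.371, 0.896, 0.245, 0.165], [0.929, 0.357, 0.101, -0.607], [0.003, 0.265, -0.964, 0.383], [0.0, 0.0, 0.0, 1.0]]
{'time_s': 0.15, 'joints': array([-5.33634157e+01,  2.20837432e+01,  3.97725669e-01, -1.94764304e-02,
       -6.84095167e+01, -1.48153112e+01]), 'joint_velocities': array([-0.01236138, -0.21678425,  0.15767316,  0.03583159,  0.05587881,
        0.03563534]), 'effort': array([-3.74486899e-04, -3.91052413e+01,  1.87586117e+01,  4.22228694e+00,
        1.23614701e-02, -1.40157154e-04]), 'tcp_pos': array([ 0.23216841, -0.57983454,  0.23868071]), 'ee_rot': array([[-9.28394421e-01, -3.71595546e-01, -7.41347550e-04],
       [-3.71596266e-01,  9.28393173e-01,  1.52657124e-03],
       [ 1.20994929e-04,  1.69274221e-03, -9.99998560e-01]]), 'wrist_force': array([0.19557386, 0.64228687, 0.52692043]), 'moment': array([ 0.03713974, -0.00087964,  0.05142453]), 'gripper_force': 0.0, 'gripper_width': 1.0002797197641646}
```

```bash
cd pics; python3 -c "
import cv2
for n in ('t0','s0'): cv2.imwrite(n+'b.png',cv2.resize(cv2.imread(n+'.png'),(800,600),interpolation=cv2.INTER_CUBIC))"
```

```text
(no output)
```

View pics/t0b.png

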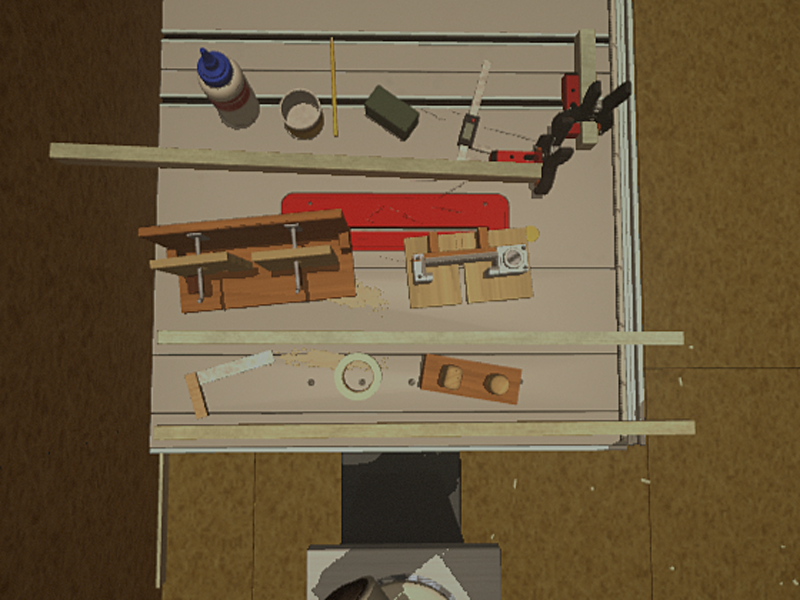

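View pics/s0b.png

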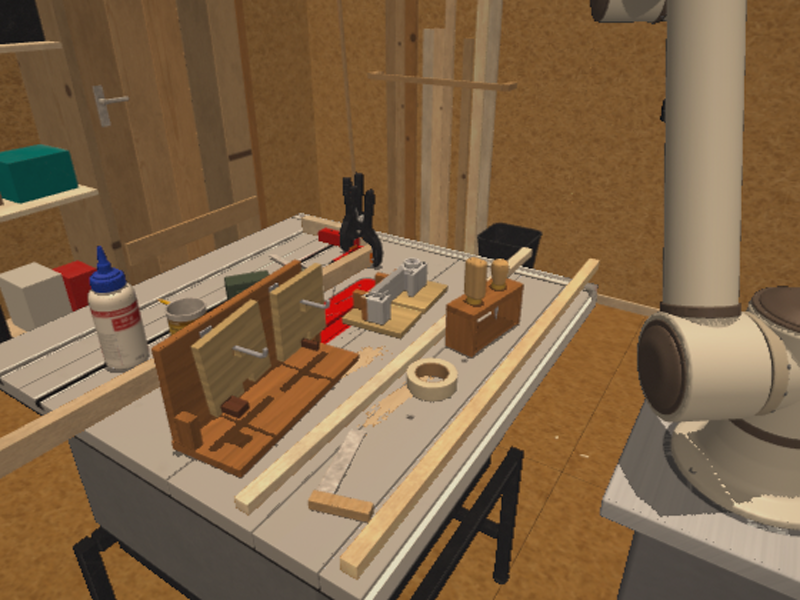

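The top view shows the peg stand on the left (upscaled cols 140–355, rows 210–310), the jig at cols 405–535, rows 228–305, and the rack at cols 420–522, rows 355–403. In the scene view, the nearer plate has a dark pin at about (235,408) and the farther one at (310,343). I'll zoom in to tell which pin is narrow.

```bash
cd pics; python3 -c "
import cv2,numpy as np
s=cv2.imread('s0.png');t=cv2.imread('t0.png')
z=lambda im,x,y,w,h,k:cv2.resize(im[y:y+h,x:x+w],None,fx=k,fy=k,interpolation=cv2.INTER_CUBIC)
a=z(s,120,180,133,100,3.0078);b=z(s,235,175,133,100,3.0078)
c=z(t,95,140,160,120,2.5);d=z(t,278,150,100,75,4)
cv2.imwrite('m1.png',np.vstack([np.hstack([a[:300,:400],b[:300,:400]]),np.hstack([c,d])]))
cv2.imwrite('m2.png',z(t,280,152,100,75,8))
cv2.imwrite('m3.png',z(t,95,145,160,80,5))
"
```

```text
(no output)
```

View pics/m1.png

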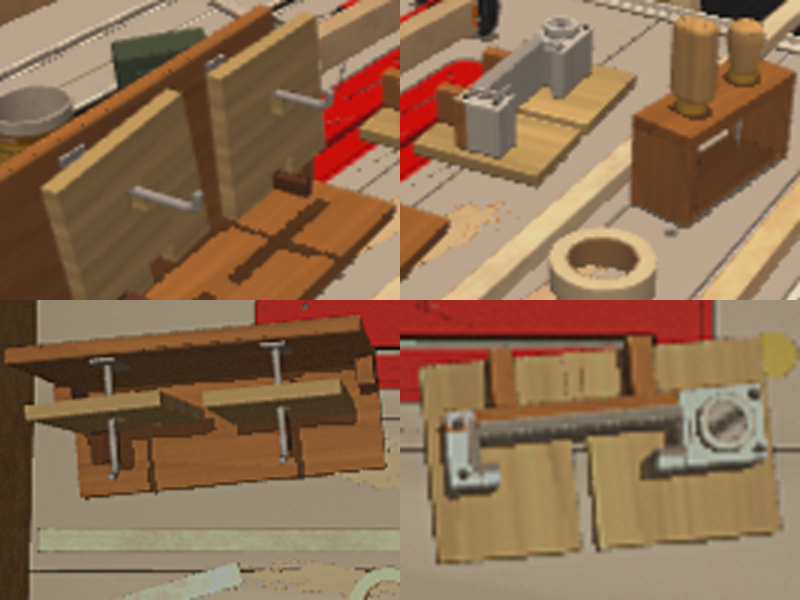

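```bash
cd pics; python3 -c "
import cv2,numpy as np
s=cv2.imread('s0.png');t=cv2.imread('t0.png')
z=lambda im,x,y,w,h,k:cv2.resize(im[y:y+h,x:x+w],None,fx=k,fy=k,interpolation=cv2.INTER_CUBIC)
a=z(s,135,220,100,75,4)
c=z(t,95,140,160,60,5)
b=z(t,280,150,100,75,4)
cv2.imwrite('m4.png',np.vstack([np.hstack([a,b]),c]))
"
```

```text
(no output)
```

View pics/m4.png

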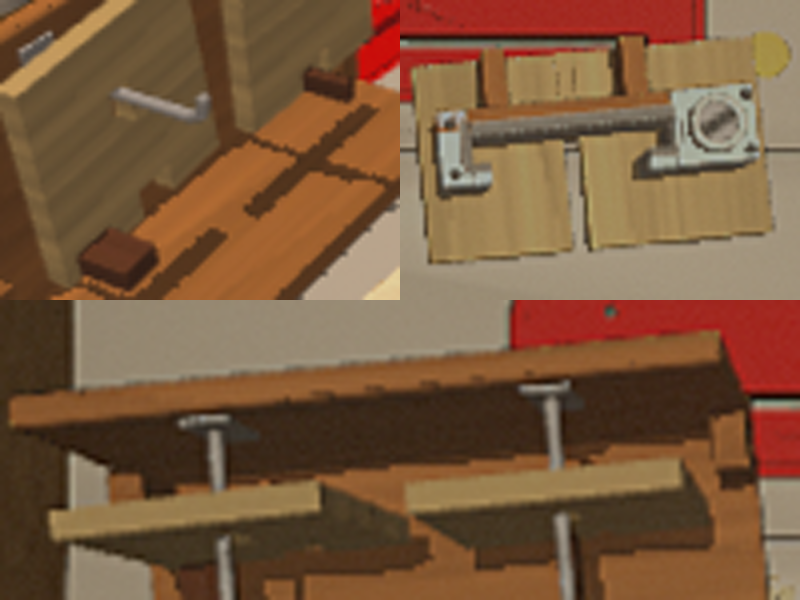

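The plate on the stand's right (−y) peg has the thin dark pin (scene crop 303–355, 65–100), so it is the narrow one; the left plate has the broad pin. The screw head is near crop (718,119), and the driver is the rack's left tool.

Run:
```python
from h import *
t=load('t0');s=load('s0')
L=onz(t,176.6,179.6,.172);R=onz(t,231.7,174.6,.172)
print('plate',L,R,np.linalg.norm(L-R),'yaw',np.degrees(np.arctan2(*(-(L-R)[:2]*[1,-1]))))
print(tri((t,176.6,179.6),(s,190.8,203.3)),tri((t,231.7,174.6),(s,223.7,184.7)))
C=[onz(t,u,v,.012) for u,v in((288.2,215.5),(373,207.5),(283.2,168),(369.2,160))]
print('base',np.round(C,4),'ctr',np.mean(C,0))
for a,b in((0,1),(2,3)):
  d=C[a]-C[b];print(np.linalg.norm(d),np.degrees(np.arctan2(-d[0],d[1])))
print('screw',onz(t,359.5,179.75,.066))
print('scr tri',tri((t,359.5,179.75),(s,235+(560-400)/3.008,175+25/3.008)))
print('driver top',onz(t,452*.7,376*.7,.156),'awl',onz(t,498*.7,384*.7,.15))
print('drv tri',tri((t,452*.7,376*.7),(s,235+(697-400)/3.008,175+22/3.008)))
rk=[onz(t,u*.7,v*.7,.08) for u,v in((425,355),(522,369),(420,388),(518,403))];print(np.round(rk,4),np.mean(rk,0))
# peg tips
print('tips',onz(t,95+115/2.5,140+178/2.5,.149),onz(t,95+283/2.5,140+160/2.5,.149))
```

```text
plate [0.60723997 0.21115272 0.172     ] [0.61750836 0.10173995 0.172     ] 0.10989355647878538 yaw 5.3615084275648695
(array([0.60745523, 0.21104884, 0.1744259 ]), [np.float64(0.7483226494335299), np.float64(0.7483226494332282)]) (array([0.61748661, 0.10169505, 0.16919176]), [np.float64(0.6029056408193355), np.float64(0.6029056408192442)])
base [[ 0.5463 -0.0156  0.012 ]
 [ 0.5655 -0.2195  0.012 ]
 [ 0.661  -0.0038  0.012 ]
 [ 0.6811 -0.2123  0.012 ]] ctr [ 0.61347244 -0.11281153  0.012     ]
0.20480343166030943 5.372925589520633
0.20941182064672095 5.500435998207795
screw [ 0.6242272  -0.17681173  0.066     ]
scr tri (array([ 0.6244369 , -0.17788783,  0.061975  ]), [np.float64(0.4905627489630238), np.float64(0.4905627489630558)])
driver top [ 0.44000397 -0.06831219  0.156     ] awl [ 0.42817823 -0.1344544   0.15      ]
drv tri (array([ 0.43804944, -0.06956216,  0.15247884]), [np.float64(1.9922831322172403), np.float64(1.992283132217189)])
[[ 0.4687 -0.0341  0.08  ]
 [ 0.4467 -0.1844  0.08  ]
 [ 0.4181 -0.0262  0.08  ]
 [ 0.3946 -0.1773  0.08  ]] [ 0.43199582 -0.10550244  0.08      ]
tips [0.54590222 0.28770296 0.149     ] [0.56063947 0.15176015 0.149     ]
```

Request:
servo_tool(
  targets=[
    [0.63,1.22,0.1,0.064,40],
    [1.26,2.44,0.2,0.128,40],
    [1.9,3.68,0.3,0.192,40],
    [2.53,4.9,0.4,0.256,40],
    [3.17,6.13,0.5,0.32,40],
  ],
)

```text
time_s: 0.57
tcp_pos: [0.3276, -0.3945, 0.2544]
ee_rot: [[-0.763, -0.647, -0.0], [-0.647, 0.763, 0.0], [-0.0, 0.001, -1.0]]
wrist_force: [0.5, 0.4, -1.2]
gripper_width: 0.711
gripper_force: 0.0
```

Request:
servo_tool(
  targets=[
    [0.63,1.22,0.1,0.064,40],
    [1.26,2.44,0.2,0.128,40],
    [1.9,3.68,0.3,0.192,40],
    [2.53,4.9,0.4,0.256,40],
    [3.17,6.13,0.5,0.32,40],
  ],
)

```text
time_s: 0.98
tcp_pos: [0.4227, -0.2105, 0.2698]
ee_rot: [[-0.52, -0.854, 0.0], [-0.854, 0.52, 0.0], [-0.0, -0.0, -1.0]]
wrist_force: [0.4, -0.3, -0.8]
gripper_width: 0.471
gripper_force: 0.0
```

Request:
servo_tool(
  targets=[
    [0.63,1.22,0,0.064,40],
    [1.26,2.44,0,0.128,40],
    [1.9,3.68,0,0.192,40],
    [2.53,4.9,0,0.256,40],
    [3.17,6.13,0,0.32,40],
  ],
)

```text
time_s: 1.4
tcp_pos: [0.5178, -0.0265, 0.2696]
ee_rot: [[-0.224, -0.974, 0.0], [-0.974, 0.224, 0.0], [-0.0, -0.0, -1.0]]
wrist_force: [1.5, -1.1, 0.4]
gripper_width: 0.462
gripper_force: 0.0
```

```bash
python3 -c "
from h import *
cap('wrist','w1')"
```

Request:
servo_tool(
  targets=[
    [0.63,1.22,0,0.064,40],
    [1.26,2.44,0,0.128,40],
    [1.9,3.66,0,0.192,40],
    [2.53,4.9,0,0.256,40],
    [3.15,6.1,0,0.32,40],
  ],
)

```text
time_s: 1.87
tcp_pos: [0.6125, 0.1563, 0.2692]
ee_rot: [[0.093, -0.996, -0.001], [-0.996, -0.093, -0.0], [0.0, 0.001, -1.0]]
wrist_force: [0.5, -0.3, 0.1]
gripper_width: 0.463
gripper_force: 0.0
```

```bash
python3 -c "
from h import *
b=cap('wrist','w2');a=load('w1')
print(np.round(r.sense()['tcp_pos'],4))
f=lambda c:cv2.resize(c['pixels'][:,:,::-1],(400,300),interpolation=cv2.INTER_AREA)
g=lambda c,x,y,w,h:cv2.resize(c['pixels'][y:y+h,x:x+w,::-1],(400,300))
t=load('t0')
cv2.imwrite('pics/m5.png',np.vstack([np.hstack([f(a),f(b)]),np.hstack([g(t,285,240,96,72),g(b,140,60,280,210)])]))"
```

```text
[0.6158 0.162  0.2676]
```

View pics/m5.png

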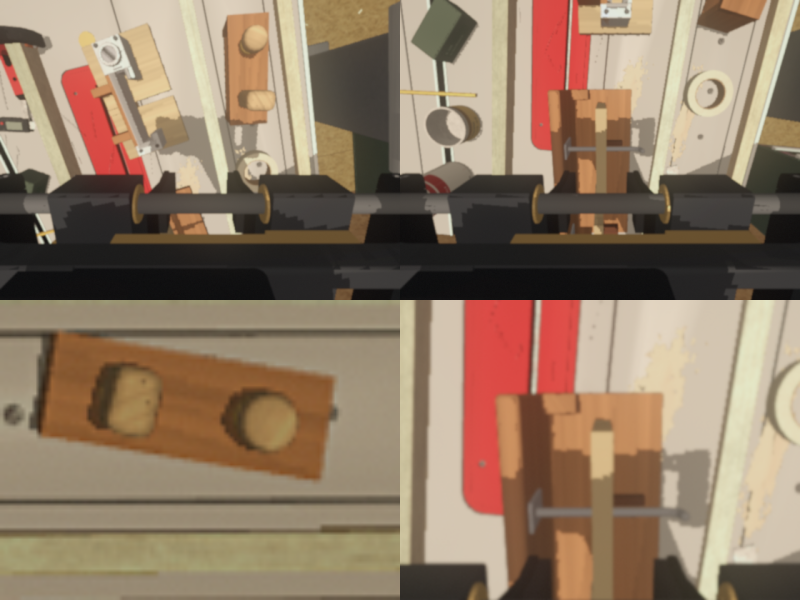

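The wrist view shows the narrow plate's top edge (crop cols 592–612) centred between the finger pads (478 and 726). Next I'll descend.

Request:
servo_tool(
  targets=[
    [0,0,-0.9,0,40],
    [0,0,-1.8,0,40],
    [0,0,-2.6,0,40],
    [0,0,-3.2,0,40],
    [0,0,-3.6,0,40],
  ],
)

```text
time_s: 2.33
tcp_pos: [0.6107, 0.1539, 0.1584]
ee_rot: [[0.089, -0.996, -0.004], [-0.996, -0.089, -0.002], [0.001, 0.005, -1.0]]
wrist_force: [-0.7, -0.1, 0.6]
gripper_width: 0.463
gripper_force: 0.0
```

Request:
servo_tool(
  targets=[
    [0,0,0,0,40],
    [0,0,0,0,40],
    [0,0,0,0,40],
    [0,0,0,0,40],
    [0,0,0,0,40],
  ],
)

```text
time_s: 2.75
tcp_pos: [0.6126, 0.1547, 0.1629]
ee_rot: [[0.09, -0.996, 0.002], [-0.996, -0.09, 0.001], [-0.001, -0.002, -1.0]]
wrist_force: [-0.3, 0.3, -0.0]
gripper_width: 0.464
gripper_force: 0.0
```

Request:
servo_tool(
  targets=[
    [0,0,-0.05,0,40],
    [0,0,-0.07,0,25],
    [0,0,-0.07,0,8],
    [0,0,-0.07,0,8],
    [0,0,-0.07,0,8],
  ],
)

```text
time_s: 3.17
tcp_pos: [0.6121, 0.1544, 0.1595]
ee_rot: [[0.09, -0.996, -0.0], [-0.996, -0.09, -0.0], [0.0, 0.0, -1.0]]
wrist_force: [0.4, 0.6, -0.1]
gripper_width: 0.244
gripper_force: 0.0
```

Request:
servo_tool(
  targets=[
    [0,0,0,0,8],
    [0,0,0,0,8],
    [0,0,0,0,8],
    [0,0,0,0,8],
    [0,0,0,0,8],
  ],
)

```text
time_s: 3.58
tcp_pos: [0.6122, 0.1545, 0.1595]
ee_rot: [[0.09, -0.996, 0.0], [-0.996, -0.09, 0.0], [-0.0, -0.0, -1.0]]
wrist_force: [0.8, -0.5, 0.4]
gripper_width: 0.137
gripper_force: 30.0
```

Request:
servo_tool(
  targets=[
    [0,0,0.1,0,8],
    [0,0,0.2,0,8],
    [0,0,0.3,0,8],
    [0,0,0.4,0,8],
    [0,0,0.48,0,8],
  ],
)

```text
time_s: 4.0
tcp_pos: [0.6121, 0.1545, 0.1743]
ee_rot: [[0.09, -0.996, 0.0], [-0.996, -0.09, 0.0], [-0.0, -0.0, -1.0]]
wrist_force: [0.3, -0.4, -0.8]
gripper_width: 0.136
gripper_force: 30.0
```

Request:
servo_tool(
  targets=[
    [0,0,0,0,8],
    [0,0,0,0,8],
    [0,0,0,0,8],
    [0,0,0,0,8],
    [0,0,0,0,8],
  ],
)

```text
time_s: 4.42
tcp_pos: [0.612, 0.1544, 0.1736]
ee_rot: [[0.09, -0.996, -0.0], [-0.996, -0.09, -0.0], [0.0, 0.0, -1.0]]
wrist_force: [-0.3, -0.6, -1.0]
gripper_width: 0.136
gripper_force: 30.0
```

Request:
servo_tool(
  targets=[
    [-0.15,-0.01,0.01,0,8],
    [-0.4,-0.04,0.01,0,8],
    [-0.75,-0.07,0.01,0,8],
    [-1.1,-0.1,0.01,0,8],
    [-1.5,-0.14,0.01,0,8],
  ],
)

```text
time_s: 4.83
tcp_pos: [0.5661, 0.15, 0.1741]
ee_rot: [[0.09, -0.996, -0.0], [-0.996, -0.09, -0.0], [0.0, 0.0, -1.0]]
wrist_force: [0.3, 0.3, -1.6]
gripper_width: 0.137
gripper_force: 30.0
```

Request:
servo_tool(
  targets=[
    [-0.4,-0.04,0,0,8],
    [-0.8,-0.07,0,0,8],
    [-1.2,-0.11,0,0,8],
    [-1.6,-0.15,0,0,8],
    [-1.9,-0.18,0,0,8],
  ],
)

```text
time_s: 5.25
tcp_pos: [0.5084, 0.1445, 0.1742]
ee_rot: [[0.09, -0.996, -0.001], [-0.996, -0.09, 0.0], [-0.0, 0.001, -1.0]]
wrist_force: [0.5, 0.7, -0.3]
gripper_width: 0.138
gripper_force: 30.0
```

```bash
cd pics; python3 -c "
import cv2,numpy as np
w=cv2.imread('w1.png');t=cv2.imread('t0.png')
a=cv2.resize(w[40:235,115:270],None,fx=3,fy=3,interpolation=cv2.INTER_CUBIC)
b=cv2.resize(t[155:215,282:335],None,fx=6,fy=6,interpolation=cv2.INTER_CUBIC)
o=np.zeros((600,800,3),np.uint8);o[:585,:465]=a;o[:360,470:788]=b
cv2.imwrite('m6.png',o)"
```

```text
(no output)
```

View pics/m6.png

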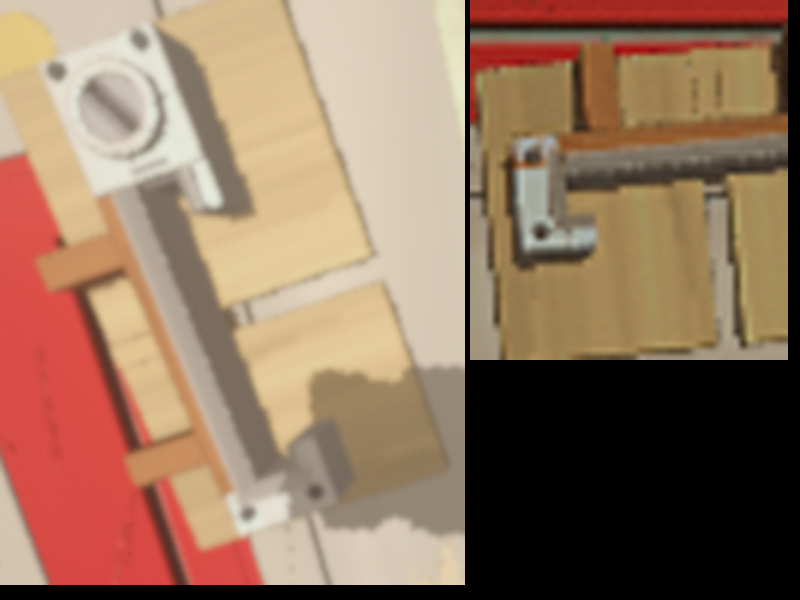

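The wrist crop shows the cam screw at (117,108), the register post's bolts at (248,513) and (316,492), and the pocket trough running between them; the same bolts appear in the top crop at (530,156) and (540,231).

Run:
```python
from h import *
t=load('t0');w=load('w1')
W=lambda u,v:(115+u/3,40+v/3)
T=lambda u,v:(282+(u-470)/6,155+v/6)
scr=tri((t,359.5,179.75),(w,*W(117,108)));print(scr)
print('screw z.066',onz(t,359.5,179.75,.066),onz(w,*W(117,108),.066))
for a,b in (((530,156),(248,513)),((540,231),(316,492))):
    print(tri((t,*T(*a)),(w,*W(*b))), onz(t,*T(*a),.067),onz(w,*W(*b),.067))
yaw=np.radians(5.4);R=np.array([[np.cos(yaw),-np.sin(yaw)],[np.sin(yaw),np.cos(yaw)]])
s=(onz(t,359.5,179.75,.066)+onz(w,*W(117,108),.066))[:2]/2
P=s-R@[.002,-.086];print('pocket',P)
loc=lambda p:np.round(R.T@(np.array(p)[:2]-P)*1e3,1)
# housing corners, post corners in w1
for q in ((42,68),(150,22),(97,195)): print('hous',loc(onz(w,*W(*q),.058)))
for q in ((228,495),(240,535),(285,522)): print('post',loc(onz(w,*W(*q),.067)))
for q in ((515,140),(522,258),(557,138),(597,220)): print('postT',loc(onz(t,*T(*q),.067)))
# back wall top edges w1 (outer, inner) and front
for q in ((105,200),(125,195),(232,495)): print('wall',loc(onz(w,*W(*q),.058)))
# base corners w1
for q in ((375,255),(448,465),(285,0)): print('base',loc(onz(w,*W(*q),.012)))
for q in ((288.2,215.5),(373,207.5),(283.2,168),(369.2,160)): print('baseT',loc(onz(t,*q,.012)))
```

```text
(array([ 0.62836088, -0.18073378,  0.04010497]), [np.float64(1.3904092500375567), np.float64(1.3904092500375733)])
screw z.066 [ 0.6242272  -0.17681173  0.066     ] [ 0.6195838  -0.17364666  0.066     ]
(array([ 0.62125887, -0.02258307,  0.06000624]), [np.float64(0.9536347394796688), np.float64(0.9536347394797285)]) [ 0.62096526 -0.02288085  0.067     ] [ 0.61810025 -0.02354383  0.067     ]
(array([ 0.59147747, -0.02602071,  0.06593467]), [np.float64(1.2482276671781445), np.float64(1.248227667178109)]) [ 0.59245826 -0.02656615  0.067     ] [ 0.59007294 -0.02569008  0.067     ]
pocket [ 0.61182106 -0.08979908]
hous [  21.9 -106.5]
hous [ -20.1 -107.9]
hous [ 21.6 -61.7]
post [17.  56.2]
post [18.9 72.7]
post [ 0.2 73.3]
postT [22.  70.8]
postT [-22.9  72.5]
postT [21.3 54.9]
postT [-11.2  42.9]
wall [ 19.6 -59.2]
wall [ 11.9 -58.5]
wall [18.8 58.1]
base [-61.3 -11.6]
base [-60.6  82.8]
base [ -61.6 -112.7]
baseT [-58.2  80. ]
baseT [ -58.3 -124.8]
baseT [57. 81.]
baseT [  57.4 -128.5]
```

Request:
servo_tool(
  targets=[
    [0,-0.3,0.9,0,8],
    [0,-1.0,1.7,0,8],
    [0.8,-1.9,1.7,0,8],
    [1.7,-2.8,1.7,0,8],
    [2.5,-3.5,1.7,0,8],
  ],
)

```text
time_s: 5.67
tcp_pos: [0.5856, 0.0385, 0.2264]
ee_rot: [[0.09, -0.996, 0.002], [-0.996, -0.09, 0.001], [-0.0, -0.002, -1.0]]
wrist_force: [0.7, 1.3, -2.0]
gripper_width: 0.134
gripper_force: 30.0
```

Request:
servo_tool(
  targets=[
    [0.4,-0.2,0,0.005,8],
    [0.55,-0.3,0,0.005,8],
    [0.55,-0.3,0,0.005,8],
    [0.55,-0.3,0,0.005,8],
    [0.55,-0.3,0,0.005,8],
  ],
)

```text
time_s: 6.08
tcp_pos: [0.6006, 0.0316, 0.2252]
ee_rot: [[0.096, -0.995, -0.001], [-0.995, -0.096, 0.0], [-0.0, 0.001, -1.0]]
wrist_force: [-0.1, -0.3, -0.6]
gripper_width: 0.134
gripper_force: 30.0
```

Request:
servo_tool(
  targets=[
    [0,0,0,0,8],
    [0,0,0,0,8],
    [0,0,0,0,8],
    [0,0,0,0,8],
    [0,0,0,0,8],
  ],
)

```text
time_s: 6.5
tcp_pos: [0.6014, 0.0311, 0.2253]
ee_rot: [[0.095, -0.995, 0.0], [-0.995, -0.095, 0.0], [-0.0, -0.0, -1.0]]
wrist_force: [0.5, -0.8, -1.0]
gripper_width: 0.134
gripper_force: 30.0
```

```bash
python3 -c "
from h import *
b=cap('wrist','w3');c=cap('scene','s3')
print(np.round(r.sense()['tcp_pos'],4))
p=b['pixels'][:,:,::-1]; q=c['pixels'][:,:,::-1]
o=np.zeros((600,800,3),np.uint8)
o[:,:430]=cv2.resize(p[0:300,150:365],(430,600),interpolation=cv2.INTER_CUBIC)
o[:400,430:800]=cv2.resize(q[120:270,190:329],(370,400),interpolation=cv2.INTER_CUBIC)
cv2.imwrite('pics/m7.png',o)"
```

```text
[0.6015 0.0309 0.2252]
```

View pics/m7.png

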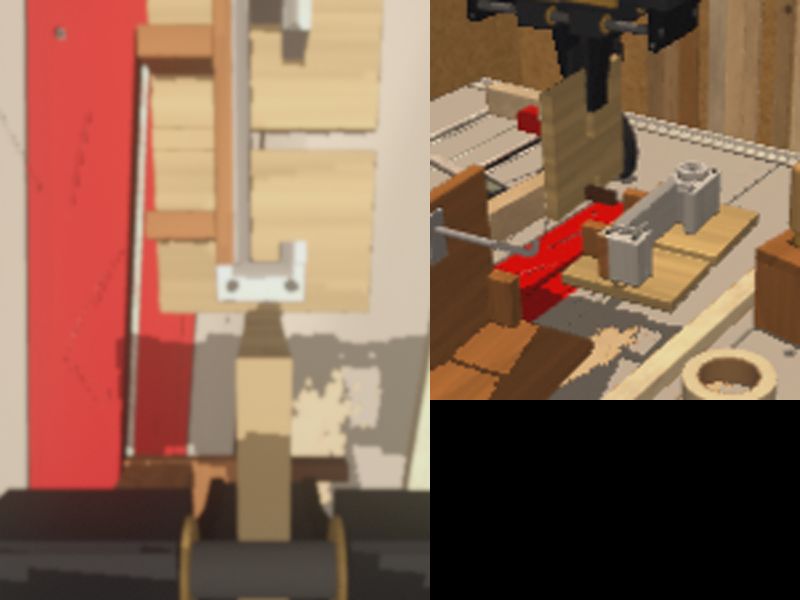

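The settled wrist view shows the register post's bolts at crop (232,285) and (291,285), and the held plate's −y top edge at row 357, columns 237–291. In the scene view the plate hangs upright.

Run:
```python
from h import *
w=load('w3');W=lambda u,v:(150+u/2,v/2)
t=load('t0');T=lambda u,v:(282+(u-470)/6,155+v/6)
print('bolts',[np.round(onz(w,*W(u,285),.067),4) for u in(232,291)], tri((t,*T(530,156)),(w,*W(232,285))),tri((t,*T(540,231)),(w,*W(291,285))))
yaw=np.radians(5.45);R=np.array([[np.cos(yaw),-np.sin(yaw)],[np.sin(yaw),np.cos(yaw)]])
P=np.array([.613,-.091])
loc=lambda p:np.round(R.T@(np.array(p)[:2]-P)*1e3,1)
for n,z,q in (('post',.067,[(217,300),(305,300),(217,265),(305,242)]),('base',.012,[(369,312),(375,152),(378,130),(161,312),(383,0)]),('wall',.058,[(213,25),(232,25),(215,250),(233,262)]),('frontwall',.058,[(249,20),(252,240)])):
  for u in q: p=onz(w,*W(*u),z);print(n,u,loc(p),np.round(p,4))
pl=[onz(w,*W(u,357),.2377) for u in(237,291)];tc=np.array([.6015,.0309])
print('plate',np.round(pl,4),'rel tcp',[np.round(R.T@(p[:2]-tc)*1e3,1) for p in pl])
```

```text
bolts [array([ 0.621 , -0.0224,  0.067 ]), array([ 0.5929, -0.0251,  0.067 ])] (array([ 0.62077317, -0.02267762,  0.06900267]), [np.float64(0.17280511104859098), np.float64(0.1728051110485868)]) (array([ 0.59259073, -0.025837  ,  0.06885233]), [np.float64(0.744825479601648), np.float64(0.7448254796017355)])
post (217, 300) [21.8 74.6] [ 0.6276 -0.0147  0.067 ]
post (305, 300) [-20.6  74.6] [ 0.5854 -0.0187  0.067 ]
post (217, 265) [21.4 58.2] [ 0.6288 -0.031   0.067 ]
post (305, 242) [-20.2  47.7] [ 0.5884 -0.0454  0.067 ]
base (369, 312) [-61.1  85.9] [ 0.544  -0.0113  0.012 ]
base (375, 152) [-60.5   1. ] [ 0.5527 -0.0958  0.012 ]
base (378, 130) [-61.6  -9.8] [ 0.5526 -0.1066  0.012 ]
base (161, 312) [57.9 85.8] [ 6.625e-01 -1.000e-04  1.200e-02]
base (383, 0) [-61.1 -70.2] [ 0.5588 -0.1667  0.012 ]
wall (213, 25) [ 21.8 -45.1] [ 0.6389 -0.1339  0.058 ]
wall (232, 25) [ 13.3 -45.1] [ 0.6305 -0.1347  0.058 ]
wall (215, 250) [22.9 51.4] [ 0.6309 -0.0377  0.058 ]
wall (233, 262) [14.2 57. ] [ 0.6218 -0.0329  0.058 ]
frontwall (249, 20) [  5.7 -47.1] [ 0.6232 -0.1373  0.058 ]
frontwall (252, 240) [ 4.9 46.7] [ 0.6135 -0.044   0.058 ]
plate [[ 0.6115 -0.018   0.2377]
 [ 0.5999 -0.0191  0.2377]] rel tcp [array([  5.3, -49.6]), array([ -6.4, -49.6])]
```

```bash
python3 - <<'E'
from h import *
w=load('w3');s=load('s3')
yaw=np.radians(5.45);R=np.array([[np.cos(yaw),-np.sin(yaw)],[np.sin(yaw),np.cos(yaw)]])
tc=np.array([.6015,.0309])
S=lambda x,y:(190+(x-430)/2.662,120+y/2.667)
for q in((541,92),(556,95),(620,57)):
  p=onz(s,*S(*q),.2377);print(R.T@(p[:2]-tc)*1e3)
# predicted pixels for hypotheses (centre dy) of corners
for dy in (.0,.002,.0055):
  for x,y,z in((.006,.055,.2377),(-.006,.055,.2377),(-.006,-.055,.2377),(-.006,.055,.1277)):
    p=R@[x,y+dy]+tc; u,v=proj(s,[*p,z]);u2,v2=proj(w,[*p,z]);print(dy,(x,y,z),'m7 scene',round(430+(u-190)*2.662),round((v-120)*2.667),'wrist',round((u2-150)*2),round(v2*2))
E
cat > /dev/null <<'E'
E
python3 -c "
import sys;sys.path.insert(0,'.')
import cv2
p=cv2.imread('pics/s3.png')
cv2.imwrite('pics/m8.png',cv2.resize(p[135:205,222:285],None,fx=8,fy=8,interpolation=cv2.INTER_CUBIC))"
```

```text
[ 4.43968862 57.2334387 ]
[-9.61241084 57.45721658]
[ -9.70400835 -43.89009667]
0.0 (0.006, 0.055, 0.2377) m7 scene 541 91 wrist 239 755
0.0 (-0.006, 0.055, 0.2377) m7 scene 554 93 wrist 285 755
0.0 (-0.006, -0.055, 0.2377) m7 scene 623 53 wrist 290 332
0.0 (-0.006, 0.055, 0.1277) m7 scene 561 218 wrist 276 553
0.002 (0.006, 0.055, 0.2377) m7 scene 539 92 wrist 239 761
0.002 (-0.006, 0.055, 0.2377) m7 scene 552 94 wrist 285 761
0.002 (-0.006, -0.055, 0.2377) m7 scene 621 53 wrist 290 341
0.002 (-0.006, 0.055, 0.1277) m7 scene 559 219 wrist 276 558
0.0055 (0.006, 0.055, 0.2377) m7 scene 537 93 wrist 239 772
0.0055 (-0.006, 0.055, 0.2377) m7 scene 550 95 wrist 285 772
0.0055 (-0.006, -0.055, 0.2377) m7 scene 619 54 wrist 289 358
0.0055 (-0.006, 0.055, 0.1277) m7 scene 557 221 wrist 276 565
```

View pics/m8.png

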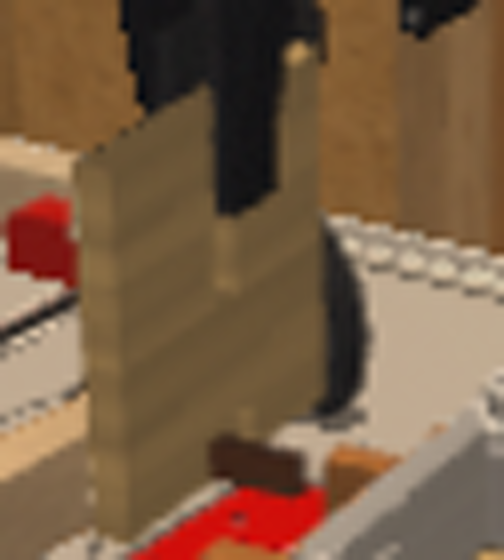

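Both views put the plate centre about 2–4 mm to +y of the TCP. I'll move over the pocket with that allowance.

Request:
servo_tool(
  targets=[
    [0.1,-0.8,0,0,8],
    [0.2,-1.8,0,0,8],
    [0.3,-2.8,0,0,8],
    [0.4,-3.7,0,0,8],
    [0.42,-4.25,-0.2,0,8],
  ],
)

```text
time_s: 7.02
tcp_pos: [0.6151, -0.0991, 0.2203]
ee_rot: [[0.094, -0.996, 0.003], [-0.996, -0.094, -0.001], [0.001, -0.003, -1.0]]
wrist_force: [1.1, 0.9, -1.4]
gripper_width: 0.131
gripper_force: 30.0
```

Request:
servo_tool(
  targets=[
    [0,0,-0.4,0,8],
    [0,0,-0.8,0,8],
    [0,0,-1.2,0,8],
    [0,0,-1.5,0,8],
    [0,0,-1.6,0,8],
  ],
)

```text
time_s: 7.43
tcp_pos: [0.6133, -0.0967, 0.1693]
ee_rot: [[0.094, -0.996, -0.003], [-0.996, -0.094, 0.0], [-0.0, 0.003, -1.0]]
wrist_force: [-0.1, -0.1, -0.9]
gripper_width: 0.136
gripper_force: 30.0
```

Request:
servo_tool(
  targets=[
    [0,0,0,0,8],
    [0,0,0,0,8],
    [0,0,0,0,8],
    [0,0,0,0,8],
    [0,0,0,0,8],
  ],
)

```text
time_s: 7.85
tcp_pos: [0.6145, -0.0966, 0.1719]
ee_rot: [[0.095, -0.995, 0.001], [-0.995, -0.095, 0.0], [0.0, -0.001, -1.0]]
wrist_force: [-0.1, 0.2, -0.3]
gripper_width: 0.133
gripper_force: 30.0
```

```bash
python3 -c "
from h import *
b=cap('wrist','w4');c=cap('scene','s4');d=cap('top','t4')
print(np.round(r.sense()['tcp_pos'],4))
p,q,e=[x['pixels'][:,:,::-1] for x in (b,c,d)]
z=lambda im,x,y,w,h:cv2.resize(im[y:y+h,x:x+w],(400,300),interpolation=cv2.INTER_CUBIC)
cv2.imwrite('pics/m9.png',np.vstack([np.hstack([z(p,160,60,240,180),z(q,220,130,120,90)]),np.hstack([z(e,270,150,120,90),z(q,160,90,240,180)])]))"
```

```text
[ 0.6143 -0.0966  0.1715]
```

View pics/m9.png

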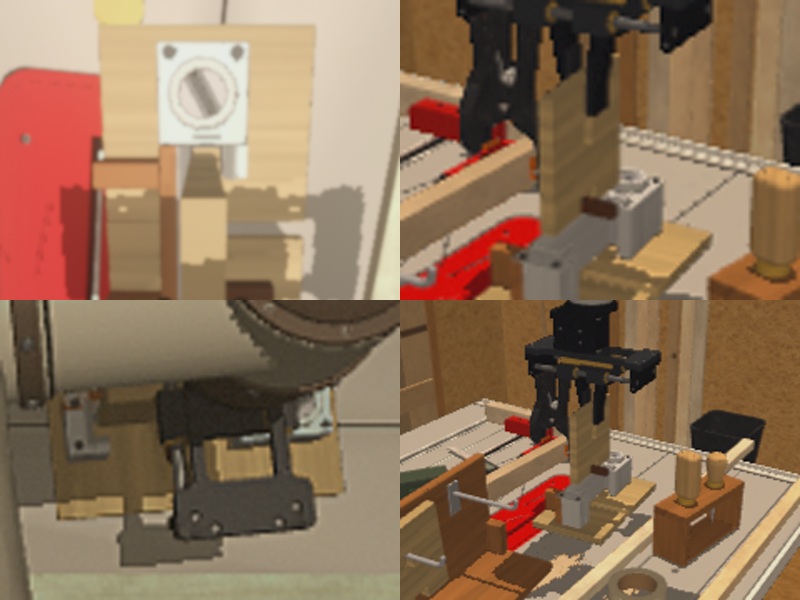

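Run:
```python
from h import *
w=load('w4');W=lambda u,v:(160+u*.6,60+v*.6)
yaw=np.radians(5.45);R=np.array([[np.cos(yaw),-np.sin(yaw)],[np.sin(yaw),np.cos(yaw)]])
P=np.array([.613,-.0915]);loc=lambda p:np.round(R.T@(np.array(p)[:2]-P)*1e3,1)
for n,z,q in(('hous',.058,[(160,145),(247,145),(160,42),(248,42)]),('platebot',.074,[(192,147),(222,147)]),('platetop',.184,[(181,197),(226,197)]),('screw',.066,[(203,93)]),('slot',.066,[(188,76),(216,112)]),('base',.012,[(97,23),(316,25),(303,235)])):
  for u in q: p=onz(w,*W(*u),z);print(n,u,loc(p),np.round(p,4))
a,b=[onz(w,*W(*u),.066) for u in[(188,76),(216,112)]];d=a-b;print('slot ang from jig y ccw',np.degrees(np.arctan2(-d[0],d[1]))-5.45)
# plate end predicted
for e in(-59,-58,-57,-56): p=R@[0,e*1e-3]+P;u,v=proj(w,[*p,.074]);print(e,(u-160)/.6,(v-60)/.6)
```

```text
hous (160, 145) [ 21.6 -59.3] [ 0.6402 -0.1485  0.058 ]
hous (247, 145) [-21.2 -59.2] [ 0.5975 -0.1525  0.058 ]
hous (160, 42) [  20.6 -106.7] [ 0.6436 -0.1957  0.058 ]
hous (248, 42) [ -20.6 -106.6] [ 0.6026 -0.1996  0.058 ]
platebot (192, 147) [  5.6 -59.5] [ 0.6242 -0.1502  0.074 ]
platebot (222, 147) [ -8.3 -59.5] [ 0.6104 -0.1515  0.074 ]
platetop (181, 197) [  6.3 -55.1] [ 0.6245 -0.1457  0.184 ]
platetop (226, 197) [ -5.4 -55.1] [ 0.6129 -0.1468  0.184 ]
screw (203, 93) [  0.5 -83.6] [ 0.6214 -0.1747  0.066 ]
slot (188, 76) [  7.4 -91.1] [ 0.629  -0.1815  0.066 ]
slot (216, 112) [ -5.6 -75.1] [ 0.6145 -0.1667  0.066 ]
base (97, 23) [  58.3 -121.5] [ 0.6825 -0.2069  0.012 ]
base (316, 25) [ -61.4 -120.4] [ 0.5634 -0.2171  0.012 ]
base (303, 235) [-60.3  -2.2] [ 0.5532 -0.0994  0.012 ]
slot ang from jig y ccw -140.99484145384474
-59 204.03068611778025 148.11258939312302
-58 204.03057473696617 150.30608511939639
-57 204.03046360353966 152.494708884072
-56 204.03035271667687 154.67847690077517
```

The wrist view shows the plate's lower end (cols 192–222) just clear of the housing edge at row 145 and centred on the pocket. I'll descend and watch the force.

Request:
servo_tool(
  targets=[
    [0,0.02,-0.1,0,8],
    [0,0.02,-0.25,0,8],
    [0,0.02,-0.4,0,8],
    [0,0.02,-0.55,0,8],
    [0,0.02,-0.7,0,8],
  ],
)

```text
time_s: 8.42
tcp_pos: [0.6139, -0.0961, 0.1493]
ee_rot: [[0.095, -0.995, -0.001], [-0.995, -0.095, -0.0], [-0.0, 0.001, -1.0]]
wrist_force: [-0.5, -0.4, -1.5]
gripper_width: 0.137
gripper_force: 30.0
```

Request:
servo_tool(
  targets=[
    [0,0,-0.15,0,8],
    [0,0,-0.3,0,8],
    [0,0,-0.45,0,8],
    [0,0,-0.6,0,8],
    [0,0,-0.7,0,8],
  ],
)

```text
time_s: 8.83
tcp_pos: [0.6139, -0.0961, 0.1284]
ee_rot: [[0.095, -0.995, -0.001], [-0.995, -0.095, 0.0], [-0.0, 0.001, -1.0]]
wrist_force: [-0.7, 0.5, -1.5]
gripper_width: 0.135
gripper_force: 30.0
```

Request:
servo_tool(
  targets=[
    [0,0,-0.15,0,8],
    [0,0,-0.3,0,8],
    [0,0,-0.42,0,8],
    [0,0,-0.52,0,8],
    [0,0,-0.56,0,8],
  ],
)

```text
time_s: 9.25
tcp_pos: [0.6139, -0.0961, 0.1117]
ee_rot: [[0.095, -0.995, -0.001], [-0.995, -0.095, 0.0], [-0.0, 0.001, -1.0]]
wrist_force: [0.8, 0.1, -1.7]
gripper_width: 0.133
gripper_force: 30.0
```

Request:
servo_tool(
  targets=[
    [0,0,-0.02,0,8],
    [0,0,-0.04,0,8],
    [0,0,-0.06,0,8],
    [0,0,-0.08,0,8],
    [0,0,-0.08,0,8],
  ],
)

```text
time_s: 9.67
tcp_pos: [0.6142, -0.096, 0.11]
ee_rot: [[0.095, -0.995, 0.0], [-0.995, -0.095, 0.0], [0.0, -0.0, -1.0]]
wrist_force: [0.3, -0.4, -1.2]
gripper_width: 0.138
gripper_force: 30.0
```

Request:
servo_tool(
  targets=[
    [0,0,-0.02,0,8],
    [0,0,-0.04,0,8],
    [0,0,-0.06,0,8],
    [0,0,-0.06,0,8],
    [0,0,-0.06,0,8],
  ],
)

```text
time_s: 10.08
tcp_pos: [0.6145, -0.0961, 0.1096]
ee_rot: [[0.095, -0.995, 0.001], [-0.995, -0.095, -0.0], [0.001, -0.001, -1.0]]
wrist_force: [-2.3, 1.3, 5.2]
gripper_width: 0.135
gripper_force: 30.0
```

Request:
servo_tool(
  targets=[
    [0,0,0.03,0,20],
    [0,0,0.03,0,40],
    [0,0,0.03,0,50],
    [0,0,0.03,0,50],
    [0,0,0.03,0,50],
  ],
)

```text
time_s: 10.5
tcp_pos: [0.6141, -0.0961, 0.1088]
ee_rot: [[0.095, -0.995, -0.0], [-0.995, -0.095, -0.0], [-0.0, 0.0, -1.0]]
wrist_force: [0.1, -0.3, 0.3]
gripper_width: 0.427
gripper_force: 0.0
```

Request:
servo_tool(
  targets=[
    [0,0,0.3,0,50],
    [0,0,1.2,0,50],
    [0,0,2.4,0,50],
    [-0.5,0.3,3.6,0,50],
    [-1.5,1.0,4.5,0,50],
  ],
)

```text
time_s: 10.92
tcp_pos: [0.5743, -0.0689, 0.2453]
ee_rot: [[0.093, -0.996, 0.006], [-0.996, -0.093, -0.001], [0.002, -0.005, -1.0]]
wrist_force: [0.7, 0.4, 1.1]
gripper_width: 0.572
gripper_force: 0.0
```

Request:
servo_tool(
  targets=[
    [-1.1,0.8,0.3,0,50],
    [-2.3,1.7,0.5,0,50],
    [-3.3,2.5,0.5,0,50],
    [-4.1,3.0,0.5,0,50],
    [-4.3,3.2,0.5,0,50],
  ],
)

```text
time_s: 11.33
tcp_pos: [0.4393, 0.0291, 0.258]
ee_rot: [[0.097, -0.995, 0.001], [-0.995, -0.097, 0.001], [-0.001, -0.001, -1.0]]
wrist_force: [-0.4, 0.1, -0.2]
gripper_width: 0.574
gripper_force: 0.0
```

Request:
servo_tool(
  targets=[
    [0,0,0,0,50],
    [0,0,0,0,50],
    [0,0,0,0,50],
    [0,0,0,0,50],
    [0,0,0,0,50],
  ],
)

```text
time_s: 11.75
tcp_pos: [0.4434, 0.0277, 0.2564]
ee_rot: [[0.093, -0.996, -0.001], [-0.996, -0.093, -0.001], [0.0, 0.001, -1.0]]
wrist_force: [0.5, -0.4, 0.1]
gripper_width: 0.572
gripper_force: 0.0
```

Run:
```python
from h import *
b=cap('wrist','w5');c=cap('scene','s5');d=cap('top','t5')
print(np.round(r.sense()['tcp_pos'],4))
for z in(.08,.156): print([proj(b,[.439,-.069,z])], proj(b,[.612,-.091,.1]))
p=b['pixels']
u,v=map(int,proj(b,[.439,-.069,.156]))
hsv=cv2.cvtColor(p,cv2.COLOR_RGB2HSV)
for y in range(v-50,v+51,5): print(y,[tuple(int(k) for k in hsv[y,x]) for x in range(u-40,u+41,10)])
```

```text
[0.4431 0.0278 0.2564]
[(np.float64(294.47004090516054), np.float64(98.95486239245476))] (np.float64(103.28086637232008), np.float64(51.81071676513673))
[(np.float64(298.81807659366444), np.float64(91.13415882772655))] (np.float64(103.28086637232008), np.float64(51.81071676513673))
41 [(22, 55, 184), (19, 41, 209), (18, 41, 210), (14, 129, 194), (14, 129, 197), (14, 132, 189), (13, 133, 146), (14, 131, 199), (13, 131, 191)]
46 [(20, 49, 193), (19, 41, 209), (18, 42, 211), (14, 128, 195), (14, 131, 195), (14, 130, 194), (14, 131, 199), (14, 131, 194), (13, 130, 192)]
51 [(19, 51, 185), (18, 41, 209), (17, 45, 209), (14, 129, 196), (14, 132, 191), (14, 132, 197), (14, 131, 202), (13, 132, 190), (14, 129, 194)]
56 [(19, 52, 186), (18, 43, 209), (15, 65, 205), (14, 129, 197), (14, 131, 189), (14, 131, 197), (14, 130, 204), (14, 132, 191), (14, 115, 198)]
61 [(19, 44, 201), (18, 42, 208), (14, 103, 199), (14, 129, 198), (14, 131, 189), (14, 132, 195), (14, 129, 205), (14, 130, 194), (15, 71, 206)]
66 [(18, 46, 201), (18, 43, 208), (14, 126, 197), (14, 128, 199), (14, 130, 188), (14, 131, 
[... 1513 characters left out ...]
4, 125, 198), (14, 128, 194), (14, 129, 192), (14, 127, 207), (14, 129, 198), (14, 128, 193), (17, 40, 213), (18, 41, 211)]
126 [(18, 41, 210), (14, 126, 197), (14, 126, 194), (14, 127, 195), (14, 127, 206), (14, 128, 203), (14, 108, 198), (18, 41, 213), (18, 41, 211)]
131 [(18, 41, 210), (14, 125, 196), (14, 126, 193), (14, 127, 200), (14, 126, 202), (14, 128, 202), (15, 65, 208), (18, 41, 213), (18, 41, 211)]
136 [(18, 41, 211), (17, 48, 197), (14, 110, 190), (14, 126, 202), (14, 128, 202), (14, 128, 199), (17, 43, 214), (18, 41, 213), (18, 40, 210)]
141 [(18, 42, 211), (18, 42, 208), (18, 40, 213), (17, 45, 213), (14, 119, 201), (14, 128, 196), (18, 40, 215), (18, 40, 212), (18, 41, 210)]
```

```bash
cat > seg.py <<'E'
from h import *
def handle(c,p0,vmin=100):
    u,v=proj(c,p0);h=cv2.cvtColor(c['pixels'],cv2.COLOR_RGB2HSV)
    m=cv2.inRange(h,(15,82,vmin),(22,112,255))
    n,l,st,ce=cv2.connectedComponentsWithStats(m)
    k=l[int(v),int(u)];mk=(l==k).astype(np.uint8);assert k
    pts=np.argwhere(mk)[:,::-1]
    W=np.array([onz(c,*q,.156)[:2] for q in pts])
    rect=cv2.minAreaRect((W*1e3).astype(np.float32)); ev,V=np.linalg.eigh(np.cov(W.T))
    print(k,st[k],'rect',np.round(rect[0],1),np.round(rect[1],1),round(rect[2],1),'cen',np.round(W.mean(0),4),'long axis deg',np.degrees(np.arctan2(V[1,1],V[0,1]))%180,np.sqrt(ev[::-1]*12)*1e3)
    return mk
E
python3 - <<'E'
from seg import *
w=load('w5');t=load('t0')
for vm in(100,160,185): handle(w,[.439,-.069,.156],vm)
for vm in(60,100,130):
  try: handle(t,[.439,-.069,.156],vm)
  except AssertionError: print('none',cv2.cvtColor(t['pixels'],cv2.COLOR_RGB2HSV)[263,316])
mk=handle(w,[.439,-.069,.156],160)
y,x=np.argwhere(mk).min(0)-6;Y,X=np.argwhere(mk).max(0)+6
print(y,x)
for row in mk[y:Y:1,x:X:1]: print(''.join('.#'[i] for i in row))
E
```

```text
73 [ 280   74   45   41 1377] rect [437.1 -66.3] [25.  31.6] 77.5 cen [ 0.4371 -0.0668] long axis deg 169.0857515062903 [29.73355462 23.46131382]
30 [ 280   74   45   39 1234] rect [436.7 -67.9] [21.5 31.7] 76.5 cen [ 0.4367 -0.068 ] long axis deg 166.0654529037747 [30.35039355 20.63975924]
15 [ 281   74   43   38 1117] rect [436.6 -68.2] [20.8 30.6] 76.8 cen [ 0.4365 -0.0685] long axis deg 166.57639896308598 [29.13381416 19.4562346 ]
none [ 18 133 157]
none [ 18 133 157]
none [ 18 133 157]
30 [ 280   74   45   39 1234] rect [436.7 -67.9] [21.5 31.7] 76.5 cen [ 0.4367 -0.068 ] long axis deg 166.0654529037747 [30.35039355 20.63975924]
68 274
........................................................
........................................................
........................................................
........................................................
........................................................
........................................................
................######..................................
..............##########............................
[... 1698 characters left out ...]
#######.........
....................##########################..........
.......................#######################..........
.........................####################...........
.............................###############............
...............................############.............
.................................##########.............
....................................#####...............
........................................................
........................................................
........................................................
........................................................
........................................................
```

Request:
servo_tool(
  targets=[
    [0,-0.3,0,0.115,50],
    [0,-0.7,0,0.23,50],
    [0,-1.2,0,0.345,50],
    [-0.1,-1.7,0,0.46,50],
    [-0.1,-2.1,0,0.575,50],
  ],
)

```text
time_s: 12.32
tcp_pos: [0.4394, -0.0358, 0.2566]
ee_rot: [[0.625, -0.781, -0.001], [-0.781, -0.625, -0.0], [-0.0, 0.001, -1.0]]
wrist_force: [-1.1, 0.7, -0.2]
gripper_width: 0.576
gripper_force: 0.0
```

Request:
servo_tool(
  targets=[
    [0,-0.3,0,0.115,50],
    [0,-0.6,0,0.23,50],
    [0,-0.9,0,0.345,50],
    [-0.05,-1.1,0,0.46,50],
    [-0.05,-1.13,0,0.575,50],
  ],
)

```text
time_s: 12.73
tcp_pos: [0.4381, -0.0697, 0.2566]
ee_rot: [[0.949, -0.316, -0.001], [-0.316, -0.949, -0.0], [-0.001, 0.0, -1.0]]
wrist_force: [0.6, -0.5, 0.4]
gripper_width: 0.576
gripper_force: 0.0
```

Request:
servo_tool(
  targets=[
    [0,0,0,0.093,50],
    [0,0,0,0.093,50],
    [0,0,0,0.093,50],
    [0,0,0,0.093,50],
    [0,0,0,0.093,50],
  ],
)

```text
time_s: 13.15
tcp_pos: [0.4382, -0.0687, 0.2567]
ee_rot: [[0.973, -0.232, -0.0], [-0.232, -0.973, -0.0], [-0.0, 0.0, -1.0]]
wrist_force: [-0.2, 0.5, 0.8]
gripper_width: 0.579
gripper_force: 0.0
```

Run:
```python
from seg import *
w=cap('wrist','w6');s=r.sense();print(s['tcp_pos'],np.degrees(np.arctan2(s['ee_rot'][1,1],s['ee_rot'][0,1]))%360,s['joints'][5])
print(proj(w,[.4385,-.069,.156]))
for vm in (100,160):
  try: handle(w,[.4385,-.069,.156],vm)
  except Exception as e: print(e)
```

```text
[ 0.43825723 -0.06869437  0.25674906] 256.6065104312845 64.39809433247851
(np.float64(281.4973258457274), np.float64(214.076026379615))
34 [ 267  184   30   49 1182] rect [443.1 -70.1] [24.1 40.9] 76.5 cen [ 0.4429 -0.0697] long axis deg 166.74420763657196 [39.38020949 20.49656228]
```

Request:
servo_tool(
  targets=[
    [0,0,-0.9,0,50],
    [0,0,-1.9,0,50],
    [0,0,-2.9,0,50],
    [0,0,-3.8,0,50],
    [0,0,-4.28,0,50],
  ],
)

```text
time_s: 13.62
tcp_pos: [0.4364, -0.0688, 0.1256]
ee_rot: [[0.973, -0.232, -0.005], [-0.232, -0.973, -0.0], [-0.005, 0.001, -1.0]]
wrist_force: [-0.7, 0.3, -0.7]
gripper_width: 0.578
gripper_force: 0.0
```

Request:
servo_tool(
  targets=[
    [0,0,0,0,50],
    [0,0,0,0,50],
    [0,0,0,0,35],
    [0,0,0,0,20],
    [0,0,0,0,18],
  ],
)

```text
time_s: 14.03
tcp_pos: [0.4391, -0.0686, 0.1296]
ee_rot: [[0.973, -0.231, 0.003], [-0.231, -0.973, 0.0], [0.003, -0.001, -1.0]]
wrist_force: [-0.5, 0.4, 0.3]
gripper_width: 0.429
gripper_force: 0.0
```

Request:
servo_tool(
  targets=[
    [0,0,0,0,18],
    [0,0,0,0,18],
    [0,0,0,0,18],
    [0,0,0,0,18],
    [0,0,0,0,18],
  ],
)

```text
time_s: 14.45
tcp_pos: [0.4385, -0.0687, 0.1289]
ee_rot: [[0.973, -0.23, 0.001], [-0.23, -0.973, -0.0], [0.001, -0.0, -1.0]]
wrist_force: [-0.7, 0.6, 5.7]
gripper_width: 0.272
gripper_force: 30.0
```

Request:
servo_tool(
  targets=[
    [0,0,0.5,0,18],
    [0,0,1.3,0,18],
    [0,0,2.3,0,18],
    [0,0,3.3,0,18],
    [0,0,4.0,0,18],
  ],
)

```text
time_s: 14.87
tcp_pos: [0.4385, -0.0688, 0.2503]
ee_rot: [[0.973, -0.231, 0.002], [-0.231, -0.973, 0.0], [0.002, -0.001, -1.0]]
wrist_force: [1.0, 0.2, -2.0]
gripper_width: 0.278
gripper_force: 30.0
```

Request:
servo_tool(
  targets=[
    [0.3,-0.2,0,-0.03,18],
    [0.9,-0.6,0,-0.1,18],
    [1.6,-1.0,0,-0.17,18],
    [2.4,-1.4,0,-0.25,18],
    [3.2,-1.9,0,-0.35,18],
  ],
)

```text
time_s: 15.28
tcp_pos: [0.5346, -0.1262, 0.2465]
ee_rot: [[0.832, -0.554, -0.003], [-0.554, -0.832, 0.001], [-0.003, 0.001, -1.0]]
wrist_force: [0.1, 0.8, -1.0]
gripper_width: 0.274
gripper_force: 30.0
```

Request:
servo_tool(
  targets=[
    [0.8,-0.5,0,-0.08,18],
    [1.6,-1.0,0,-0.16,18],
    [2.3,-1.4,0,-0.24,18],
    [2.8,-1.6,0,-0.32,18],
    [2.98,-1.7,0,-0.34,18],
  ],
)

```text
time_s: 15.7
tcp_pos: [0.6249, -0.1779, 0.2448]
ee_rot: [[0.6, -0.8, -0.004], [-0.8, -0.6, 0.001], [-0.003, 0.003, -1.0]]
wrist_force: [-0.2, 0.8, -0.3]
gripper_width: 0.273
gripper_force: 30.0
```

Run:
```python
from h import *
for n in('w4','w5','t0'):
    c=load(n);P=np.array([.6238,-.1768])
    if n=='w4': P=np.array([.6214,-.1747])
    g=cv2.cvtColor(c['pixels'],cv2.COLOR_RGB2GRAY).astype(np.float32)
    try:
        u,v=proj(c,[*P,.066])
        if not(10<u<550 and 10<v<410): print(n,'out',u,v);continue
    except Exception as e: continue
    # rectified 0.25mm patch at z=.066
    xs=np.arange(-22,22.1,.25)*1e-3
    M=np.array([[proj(c,[P[0]+dx,P[1]+dy,.066]) for dy in xs] for dx in xs],np.float32)
    im=cv2.remap(g,M[...,0],M[...,1],cv2.INTER_CUBIC)
    cv2.imwrite(f'pics/rect_{n}.png',im)
    # dark stripe test over angle & offsets: mean inside |perp|<1.8,|along|<8 minus side 3.5<|perp|<7
    X,Y=np.meshgrid(xs*1e3,xs*1e3,indexing='ij');best=[]
    for a in range(60,180,2):
        ca,sa=np.cos(np.radians(a)),np.sin(np.radians(a))
        for ox in np.arange(-5,5.1,1):
            for oy in np.arange(-5,5.1,1):
                l=(X-ox)*ca+(Y-oy)*sa;p=-(X-ox)*sa+(Y-oy)*ca
                i=(abs(p)<1.8)&(abs(l)<8);o=(abs(p)>4)&(abs(p)<7)&(abs(l)<7)
                best.append((im[o].mean()-im[i].mean()-.5*im[i].std()-.5*im[o].std(),a,ox,oy))
    best.sort(reverse=True);print(n,best[:6])
```

```text
w4 [(np.float32(55.787994), 124, np.float64(1.0), np.float64(-1.0)), (np.float32(55.653812), 124, np.float64(0.0), np.float64(1.0)), (np.float32(55.51281), 122, np.float64(1.0), np.float64(-1.0)), (np.float32(55.300022), 126, np.float64(1.0), np.float64(-1.0)), (np.float32(55.286755), 122, np.float64(0.0), np.float64(1.0)), (np.float32(55.24553), 126, np.float64(0.0), np.float64(1.0))]
w5 out 105.18740203189665 -43.790750240625385
t0 [(np.float32(55.46339), 124, np.float64(-1.0), np.float64(2.0)), (np.float32(55.279907), 122, np.float64(-1.0), np.float64(2.0)), (np.float32(55.06964), 126, np.float64(-1.0), np.float64(2.0)), (np.float32(54.64962), 124, np.float64(0.0), np.float64(1.0)), (np.float32(54.49497), 120, np.float64(-1.0), np.float64(2.0)), (np.float32(54.41206), 122, np.float64(0.0), np.float64(1.0))][ WARN:0@0.916] global loadsave.cpp:1063 imwrite_ Unsupported depth image for selected encoder is fallbacked to CV_8U.
```

Request:
servo_tool(
  targets=[
    [0,0,-0.3,-0.05,18],
    [0,0,-0.7,-0.05,18],
    [0,0,-1.1,-0.05,18],
    [0,0,-1.4,-0.05,18],
    [0,0,-1.5,-0.05,18],
  ],
)

```text
time_s: 16.12
tcp_pos: [0.622, -0.1764, 0.2003]
ee_rot: [[0.563, -0.826, -0.005], [-0.826, -0.563, 0.001], [-0.004, 0.004, -1.0]]
wrist_force: [0.0, 0.8, -1.4]
gripper_width: 0.272
gripper_force: 30.0
```

Request:
servo_tool(
  targets=[
    [0,0,0,0,18],
    [0,0,0,0,18],
    [0,0,0,0,18],
    [0,0,0,0,18],
    [0,0,0,0,18],
  ],
)

```text
time_s: 16.53
tcp_pos: [0.6239, -0.1767, 0.2041]
ee_rot: [[0.563, -0.826, 0.001], [-0.826, -0.563, -0.0], [0.001, -0.001, -1.0]]
wrist_force: [-0.2, 0.3, -1.3]
gripper_width: 0.277
gripper_force: 30.0
```

Run:
```python
from h import *
b=cap('wrist','w7');c=cap('scene','s7');t=cap('top','t7')
s=r.sense();p=s['tcp_pos'];print(np.round(p,4),np.degrees(np.arctan2(s['ee_rot'][1,1],s['ee_rot'][0,1]))%360)
tip=[p[0],p[1],p[2]-.1189]
print('tip exp',tip,'wrist',proj(b,tip),'scene',proj(c,tip),'screw wrist',proj(b,[.6238,-.1768,.066]),'scene',proj(c,[.6238,-.1768,.066]))
z=lambda im,x,y,w,h,W,H:cv2.resize(im[y:y+h,x:x+w,::-1],(W,H),interpolation=cv2.INTER_CUBIC)
u,v=map(int,proj(b,tip));u2,v2=map(int,proj(c,tip))
cu,cv=u-60,max(0,v-75);su,sv=u2-50,v2-60
print('crop',cu,cv,su,sv)
cv2.imwrite('pics/m10.png',np.hstack([z(b['pixels'],cu,cv,100,150,400,600),z(c['pixels'],su,sv,80,120,400,600)]))
```

```text
[ 0.6237 -0.1767  0.2037] 214.2643834277475
tip exp [np.float64(0.6236586431833115), np.float64(-0.17673454637747743), np.float64(0.0848173310601393)] wrist (np.float64(281.4163094845003), np.float64(208.86575558842134)) scene (np.float64(288.0961936865832), np.float64(176.03228115017285)) screw wrist (np.float64(281.3380366002981), np.float64(203.43620603753865)) scene (np.float64(288.0170504195773), np.float64(182.18433571041552))
crop 221 133 238 116
```

View pics/m10.png

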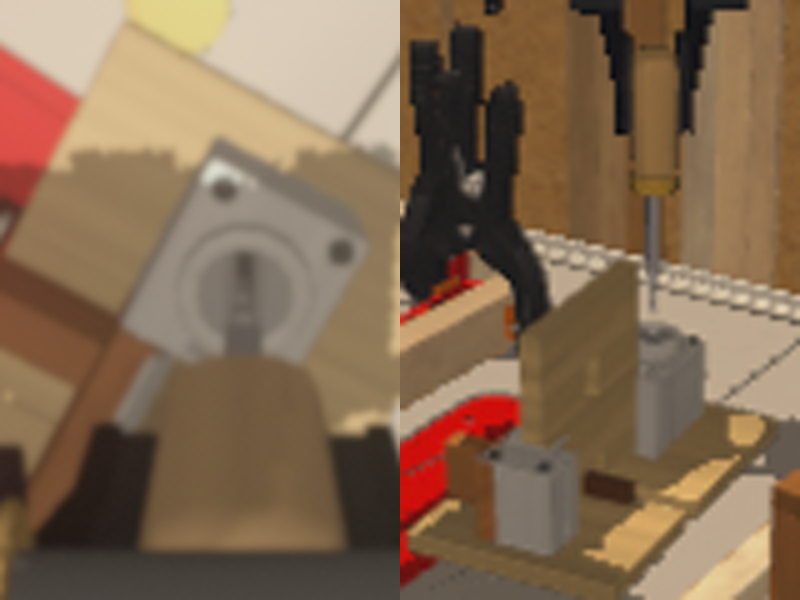

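The wrist crop shows the blade tip at about (244,290), directly over the slot and the collar centre (246,292). The scene crop shows the plate standing in the pocket with its pin to the front. Now I'll seat the blade.

Request:
servo_tool(
  targets=[
    [0,0,-0.15,0,18],
    [0,0,-0.3,0,18],
    [0,0,-0.45,0,18],
    [0,0,-0.58,0,18],
    [0,0,-0.65,0,18],
  ],
)

```text
time_s: 17.1
tcp_pos: [0.6231, -0.1767, 0.1827]
ee_rot: [[0.563, -0.827, -0.002], [-0.827, -0.563, 0.0], [-0.001, 0.001, -1.0]]
wrist_force: [0.9, 1.0, -2.6]
gripper_width: 0.276
gripper_force: 30.0
```

Request:
servo_tool(
  targets=[
    [0,0,-0.04,0,18],
    [0,0,-0.08,0,18],
    [0,0,-0.12,0,18],
    [0,0,-0.14,0,18],
    [0,0,-0.14,0,18],
  ],
)

```text
time_s: 17.52
tcp_pos: [0.6236, -0.1769, 0.1812]
ee_rot: [[0.563, -0.826, 0.001], [-0.826, -0.563, -0.001], [0.001, -0.0, -1.0]]
wrist_force: [-2.6, -0.5, 4.1]
gripper_width: 0.275
gripper_force: 30.0
```

Request:
servo_tool(
  targets=[
    [0,0,-0.03,0,18],
    [0,0,-0.06,0,18],
    [0,0,-0.08,0,18],
    [0,0,-0.08,0,18],
    [0,0,-0.08,0,18],
  ],
)

```text
time_s: 17.93
tcp_pos: [0.6238, -0.177, 0.181]
ee_rot: [[0.564, -0.826, 0.002], [-0.826, -0.564, -0.002], [0.003, -0.001, -1.0]]
wrist_force: [-4.0, 2.1, 11.9]
gripper_width: 0.275
gripper_force: 30.0
```

Run:
```python
from h import *
s=r.sense();print(s['tcp_pos'],s['wrist_force'],s['moment'],s['joints'])
```

```text
[ 0.62380929 -0.17701573  0.18101267] [-3.97725083  2.06772934 11.89981771] [ 0.8193741   1.81270674 -0.06620106] [ -1.53675475  26.67600851  -0.88009192   0.09451437 -62.31507791
  35.81437607]
```

Request:
servo_tool(
  targets=[
    [0,0,0,-0.06,18],
    [0,0,0,-0.12,18],
    [0,0,0,-0.18,18],
    [0,0,0,-0.24,18],
    [0,0,0,-0.3,18],
  ],
)

```text
time_s: 18.35
tcp_pos: [0.6238, -0.1777, 0.181]
ee_rot: [[0.292, -0.956, 0.002], [-0.956, -0.292, -0.003], [0.003, -0.001, -1.0]]
wrist_force: [-4.2, 0.6, 11.3]
gripper_width: 0.275
gripper_force: 30.0
```

Run:
```python
from h import *
s=r.sense();print(s['tcp_pos'],s['wrist_force'],s['moment'],np.degrees(np.arctan2(s['ee_rot'][1,1],s['ee_rot'][0,1]))%360)
```

```text
[ 0.62384541 -0.17769404  0.18103101] [-4.21608002  0.57943123 11.32181417] [-0.04353732  1.78293594  0.09548306] 196.98332789950405
```

```bash
cat > slot.py <<'E'
from h import *
def slot(c,P=(.6238,-.1768),show=True):
    P=np.array(P);g=cv2.cvtColor(c['pixels'],cv2.COLOR_RGB2GRAY).astype(np.float32)
    xs=np.arange(-14,14.1,.5)*1e-3
    M=np.array([[proj(c,[P[0]+dx,P[1]+dy,.066]) for dy in xs] for dx in xs],np.float32)
    im=cv2.remap(g,M[...,0],M[...,1],cv2.INTER_LINEAR)
    if show:
        for row in im[::-2,::-1]: print(''.join(' .:-=+*#%@'[9-min(9,int(k/25.6))] for k in row))
E
python3 - <<'E'
from slot import *
print('before (up=+x, left=+y)');slot(load('w7'))
w=cap('wrist','w8');print('now');slot(w)
E
```

```text
before (up=+x, left=+y)
========================================================+
=========================================================
=========================================+===============
=========================================================
================================================+========
===================+++++++++=====================+=======
===============+++++++++++++++++++=======================
===========++++++++++++++++++++++++++===============+====
=========++++++++++++++++++++++++++++++++============+===
=======+++++++++++++++++++++++++++++***++++===========+==
=====+++++++++++++++++++++++++++*********+++===========+=
====+++++++++++++++++++++++++*************+++============
===++++++++++++++++++++++++***************+++============
==+++++++++++++++++++++++*****************++++==========+
==+++++++++++++++++++++****************+++++++==========+
==++++++++++++++++++++++************++++++++++==========+
=+++++++++++++******++++*********+++++++++++++==========+
=+++++***++++++***************++++++++++++++++==========+
+++********++++++*********++++++
[... 1591 characters left out ...]
===+
**************************+++++++++++++++++++===========+
***************************++++++++++++++++++============
*************************++++++++++++++++++++===========+
***********************+++++++++++++++++++++===========++
******************+++++++++++++++++++++++++===========++=
***************+++++++++++++++++++++++++++============+==
**************++++++++++++++++++++++++++=============+===
*************+++++++++++++++++++++++++===================
*************++++++++++++++++++++++======================
*************++++++++++++++++++++========================
************++++========+++==============================
***********++++==========================================
```

Request:
servo_tool(
  targets=[
    [0,0,0,-0.07,18],
    [0,0,0,-0.14,18],
    [0,0,0,-0.21,18],
    [0,0,0,-0.28,18],
    [0,0,0,-0.35,18],
  ],
)

```text
time_s: 18.82
tcp_pos: [0.623, -0.1779, 0.181]
ee_rot: [[-0.054, -0.999, -0.0], [-0.999, 0.054, -0.003], [0.003, -0.0, -1.0]]
wrist_force: [-4.9, -0.1, 12.0]
gripper_width: 0.274
gripper_force: 30.0
```

Run:
```python
from slot import *
s=r.sense();print(s['tcp_pos'],s['wrist_force'],s['moment'],np.degrees(np.arctan2(s['ee_rot'][1,1],s['ee_rot'][0,1]))%360)
w=cap('wrist','w9');slot(w)
```

```text
[ 0.62298054 -0.17793231  0.18101558] [-4.91071739 -0.06386559 11.99259931] [-0.06874297  2.35299398  0.07094679] 176.89928079614782
++++====================================================+
+++++++==================================================
++++++++=================================================
++++++++=================================================
+++++++++================================================
++++++++++===============================================
+++++++++++========++++++++==============================
+++++++++++++++++++++++++++++++++========================
++++++++++++++++++++++++++++++++++++=====================
++++++++++++++++++++++++++++++++++++++++=================
+++++++++++++++++++++++++++++++++++++++++=======-========
**********+++++++++++++++++++++++++++++++++==============
**********************+++++++++++++++++++++++============
************************+++++++++++++******+++===========
************************+++++++++***********++=====-=====
************************++++++++++++++++***+++=====-=====
************************++++++++++++++++++++++=====-=====
************************+++++++++++++++++++++======--====
************************+++++++++++++++++++++=====--=====
****************++++++++++++++++++++++++++++======--=====
*******+++++++++++++++++++++++++++++++++++========-======
******++++++++++++++++++++++++++++++++++=================
******++++++++++++++++++++++++++++++++++========-========
*****++++++++++++++++++++++++++++++++====================
****+++++++++++++++++++++++++++++========================
**+++++=========+++++++++++++++==========================
++++++===============++++++==============================
+++++====================================================
++++=====================================================
```

Request:
servo_tool(
  targets=[
    [0,0,0,-0.08,18],
    [0,0,0,-0.16,18],
    [0,0,0,-0.24,18],
    [0,0,0,-0.32,18],
    [0,0,0,-0.4,18],
  ],
)

```text
time_s: 19.28
tcp_pos: [0.6221, -0.1777, 0.181]
ee_rot: [[-0.439, -0.898, -0.002], [-0.898, 0.439, -0.002], [0.003, 0.001, -1.0]]
wrist_force: [-7.2, 0.4, 13.6]
gripper_width: 0.273
gripper_force: 30.0
```

Request:
servo_tool(
  targets=[
    [0,0,0,-0.08,18],
    [0,0,0,-0.16,18],
    [0,0,0,-0.24,18],
    [0,0,0,-0.32,18],
    [0,0,0,-0.36,18],
  ],
)

```text
time_s: 19.7
tcp_pos: [0.6215, -0.1772, 0.181]
ee_rot: [[-0.727, -0.687, -0.004], [-0.687, 0.727, -0.002], [0.004, 0.001, -1.0]]
wrist_force: [-7.6, 2.1, 15.1]
gripper_width: 0.274
gripper_force: 30.1
```

Run:
```python
from slot import *
s=r.sense();print(s['tcp_pos'],s['wrist_force'],s['moment'],np.degrees(np.arctan2(s['ee_rot'][1,1],s['ee_rot'][0,1]))%360,s['joints'][5])
w=cap('wrist','w10');slot(w)
```

```text
[ 0.62152801 -0.17720882  0.18096535] [-7.63815293  2.100601   15.06145014] [0.98566995 3.30872041 0.22754132] 133.37788768106267 -45.12039742176921
****************************++++=====================++**
***************************++++=======================++*
**************************++++=========================++
*************************++++===========================+
************************+++++============================
************************+++++++==========================
***********************++++++++++++======================
***********************+++++++++++++++===================
************************++++++++++++++++=================
*************************+++++++++++++++++===============
***************************++++++++++++++++==============
****************************++++++++++++++++=============
*****************************+++++++++++++++++=========++
******************************++++++++++++++++=========++
******************************++++++++++++++++=========++
+++++++*********************+++++++++++++++++++========++
+++++++++++***************++++****+++++++++++++========++
=++++++++++++++**********+++***********++++++++=========+
==++++++++++++++++************************+++++=========+
==++++++++++++++++++++*********************+++=========++
===+++++++++++++++++++++++*****++++********+++========+++
===+++++++++++++++++++++++++++++++*********++=========+++
=====+++++++++++++++++++++++++++++*******+++=========++++
======+++++++++++++++++++++++++++++++++++++==========+++=
=======+++++++++++++++++++++++++++++++++============+++==
===========+++++++++++++++++++++++++++=============++++==
==============+++++++++++++++++++++==============++++====
=====================+++++++===================+++++=====
=============================================+++++=======
```

Request:
servo_tool(
  targets=[
    [0.02,0,0,-0.03,18],
    [0.02,0,0,-0.06,18],
    [0.02,0,0,-0.09,18],
    [0.02,0,0,-0.1,18],
    [0.02,0,0,-0.1,18],
  ],
)

```text
time_s: 20.17
tcp_pos: [0.6221, -0.1768, 0.1809]
ee_rot: [[-0.79, -0.614, -0.004], [-0.614, 0.79, -0.001], [0.004, 0.001, -1.0]]
wrist_force: [-7.8, 2.0, 15.2]
gripper_width: 0.272
gripper_force: 30.1
```

Run:
```python
from h import *
s=r.sense();print(s['tcp_pos'],s['wrist_force'],s['moment'],np.degrees(np.arctan2(s['ee_rot'][1,1],s['ee_rot'][0,1]))%360)
```

```text
[ 0.6220596  -0.17680006  0.18094429] [-7.81212074  1.98993546 15.17268943] [1.32565441 3.33661363 0.31783999] 127.85015440127663
```

Run:
```python
from slot import *
w=cap('wrist','w11');slot(w,show=True)
t=cap('top','t11')
```

```text
******************************+++++==================++**
*****************************++++====================+++*
****************************++++======================+++
***************************+++==========================+
**************************++++===========================
*************************++++++==========================
************************+++++++++++======================
************************++++++++++++++===================
*************************+++++++++++++++=================
***************************+++++++++++++++===============
****************************+++++++++++++++==============
*****************************+++++++++++++++=============
******************************++++++++++++++++=========+=
*******************************+++++++++++++++=========++
+++++*************************++++++++++++++++=========++
+++++++********************+++++++++++++++++++=========++
=++++++++++*************+++++++*+++++++++++++++========++
=++++++++++++++*********++++**********+++++++++=========+
==++++++++++++++++************************+++++=========+
==++++++++++++++++++++*********************++++========++
===++++++++++++++++++++++*****+++******#***+++========+++
====+++++++++++++++++++++++++++++**********++=========+++
====+++++++++++++++++++++++++++++*********++=========++++
======+++++++++++++++++++++++++++++++++++++=========++++=
=======++++++++++++++++++++++++++++++++++===========+++==
===========+++++++++++++++++++++++++++=============+++===
===============++++++++++++++++++++==============++++====
=====================++++++++==================+++++=====
=============================================+++++=======
```

The slot has stopped turning although the driver advanced another 5.5° and the torque is rising, so the screw is at its stop. I'll back off the wind-up within the blade play, lift clear, and compare the driver's position in the grip.

Request:
servo_tool(
  targets=[
    [-0.01,0,0.03,0.03,18],
    [-0.01,0,0.06,0.06,18],
    [-0.01,0,0.1,0.08,18],
    [-0.01,0,0.15,0.08,18],
    [-0.01,0,0.25,0.08,18],
  ],
)

```text
time_s: 20.68
tcp_pos: [0.6215, -0.1767, 0.1815]
ee_rot: [[-0.74, -0.672, -0.006], [-0.672, 0.74, 0.001], [0.004, 0.005, -1.0]]
wrist_force: [-1.2, -4.6, -19.0]
gripper_width: 0.271
gripper_force: 30.0
```

Request:
servo_tool(
  targets=[
    [0,0,0.15,0,18],
    [0,0,0.5,0,18],
    [0,0,1.2,0,18],
    [0,0,2.0,0,18],
    [0,0,2.5,0,18],
  ],
)

```text
time_s: 21.1
tcp_pos: [0.627, -0.1772, 0.266]
ee_rot: [[-0.739, -0.674, 0.011], [-0.674, 0.739, -0.003], [-0.006, -0.009, -1.0]]
wrist_force: [0.4, -0.6, -0.1]
gripper_width: 0.275
gripper_force: 30.0
```

Request:
servo_tool(
  targets=[
    [-0.4,0.2,0,0.11,18],
    [-1.0,0.5,0,0.22,18],
    [-1.7,0.9,0,0.33,18],
    [-2.5,1.3,0,0.44,18],
    [-3.1,1.7,0,0.55,18],
  ],
)

```text
time_s: 21.52
tcp_pos: [0.5317, -0.1253, 0.2633]
ee_rot: [[-0.273, -0.962, 0.008], [-0.962, 0.273, -0.0], [-0.002, -0.008, -1.0]]
wrist_force: [0.1, 0.6, -0.9]
gripper_width: 0.269
gripper_force: 30.0
```

Request:
servo_tool(
  targets=[
    [-0.6,0.4,0,0.11,18],
    [-1.1,0.7,0,0.22,18],
    [-1.6,1.0,0,0.33,18],
    [-2.1,1.2,0,0.44,18],
    [-2.6,1.4,0,0.55,18],
  ],
)

```text
time_s: 21.93
tcp_pos: [0.4548, -0.083, 0.2633]
ee_rot: [[0.271, -0.963, 0.009], [-0.963, -0.271, 0.0], [0.002, -0.009, -1.0]]
wrist_force: [0.9, -0.5, -2.3]
gripper_width: 0.274
gripper_force: 30.0
```

Request:
servo_tool(
  targets=[
    [-0.1,0.1,0,0.11,18],
    [-0.2,0.2,0,0.22,18],
    [-0.3,0.3,0,0.33,18],
    [-0.4,0.4,0,0.44,18],
    [-0.4,0.5,0,0.55,18],
  ],
)

```text
time_s: 22.35
tcp_pos: [0.443, -0.0682, 0.2634]
ee_rot: [[0.734, -0.679, 0.009], [-0.679, -0.734, 0.001], [0.006, -0.007, -1.0]]
wrist_force: [-0.2, 0.0, -2.1]
gripper_width: 0.274
gripper_force: 30.0
```

Request:
servo_tool(
  targets=[
    [0,0,0,0.11,18],
    [0,0,0,0.22,18],
    [0,0,0,0.33,18],
    [0,0,0,0.44,18],
    [0,0,0,0.52,18],
  ],
)

```text
time_s: 22.77
tcp_pos: [0.4435, -0.0683, 0.2633]
ee_rot: [[0.974, -0.225, 0.009], [-0.225, -0.974, 0.001], [0.009, -0.003, -1.0]]
wrist_force: [-0.1, -0.9, -1.7]
gripper_width: 0.271
gripper_force: 30.0
```

Request:
servo_tool(
  targets=[
    [0,0,0,0,18],
    [0,0,0,0,18],
    [0,0,0,0,18],
    [0,0,0,0,18],
    [0,0,0,0,18],
  ],
)

```text
time_s: 23.18
tcp_pos: [0.4412, -0.0687, 0.2602]
ee_rot: [[0.973, -0.231, 0.001], [-0.231, -0.973, 0.0], [0.001, -0.0, -1.0]]
wrist_force: [0.0, -0.0, -1.4]
gripper_width: 0.274
gripper_force: 30.0
```

Run:
```python
from slot import *
s=r.sense();print(s['tcp_pos'],s['wrist_force'],np.degrees(np.arctan2(s['ee_rot'][1,1],s['ee_rot'][0,1]))%360)
a=load('w7');b=cap('wrist','w12');t=cap('top','t12');c=cap('scene','s12')
# handle patch in w7: cols 250-312, rows 218-272
for y0,y1,x0,x1 in((222,268,256,310),(190,220,272,292)):
  T=a['pixels'][y0:y1,x0:x1];m=cv2.matchTemplate(b['pixels'][y0-20:y1+12,x0-20:x1+20],T,cv2.TM_CCOEFF_NORMED);_,v,_,l=cv2.minMaxLoc(m);print(v,l[0]-20,l[1]-20)
```

```text
[ 0.44121397 -0.06867313  0.26020063] [ 0.01750406 -0.00183715 -1.36197807] 256.62025073673124
0.7412742376327515 0 1
0.47613081336021423 -10 -17
```

Request:
servo_tool(
  targets=[
    [-0.09,0,-0.3,0,18],
    [-0.09,0,-0.7,0,18],
    [-0.09,0,-1.1,0,18],
    [-0.09,0,-1.4,0,18],
    [-0.09,0,-1.6,0,18],
  ],
)

```text
time_s: 23.75
tcp_pos: [0.4373, -0.0688, 0.2102]
ee_rot: [[0.973, -0.231, -0.002], [-0.231, -0.973, -0.0], [-0.002, 0.001, -1.0]]
wrist_force: [0.4, 1.0, -0.5]
gripper_width: 0.273
gripper_force: 30.0
```

Request:
servo_tool(
  targets=[
    [0,0,0,0,18],
    [0,0,-0.1,0,18],
    [0,0,-0.25,0,18],
    [0,0,-0.4,0,18],
    [0,0,-0.55,0,18],
  ],
)

```text
time_s: 24.17
tcp_pos: [0.4383, -0.0687, 0.1951]
ee_rot: [[0.973, -0.231, 0.001], [-0.231, -0.973, 0.0], [0.001, -0.0, -1.0]]
wrist_force: [0.5, -0.5, -1.5]
gripper_width: 0.271
gripper_force: 30.0
```

Request:
servo_tool(
  targets=[
    [0,0,-0.2,0,18],
    [0,0,-0.4,0,18],
    [0,0,-0.6,0,18],
    [0,0,-0.8,0,18],
    [0,0,-1.0,0,18],
  ],
)

```text
time_s: 24.58
tcp_pos: [0.4381, -0.0688, 0.1646]
ee_rot: [[0.973, -0.231, -0.0], [-0.231, -0.973, -0.0], [-0.0, 0.0, -1.0]]
wrist_force: [0.7, 0.2, -2.3]
gripper_width: 0.274
gripper_force: 30.0
```

Request:
servo_tool(
  targets=[
    [0,0,-0.2,0,18],
    [0,0,-0.4,0,18],
    [0,0,-0.6,0,18],
    [0,0,-0.8,0,18],
    [0,0,-0.95,0,18],
  ],
)

```text
time_s: 25.0
tcp_pos: [0.438, -0.0688, 0.136]
ee_rot: [[0.973, -0.231, -0.001], [-0.231, -0.973, -0.0], [-0.001, 0.0, -1.0]]
wrist_force: [-0.0, 0.3, -2.2]
gripper_width: 0.269
gripper_force: 30.0
```

Request:
servo_tool(
  targets=[
    [0,0,-0.03,0,18],
    [0,0,-0.06,0,18],
    [0,0,-0.09,0,18],
    [0,0,-0.12,0,18],
    [0,0,-0.12,0,18],
  ],
)

```text
time_s: 25.42
tcp_pos: [0.4383, -0.0687, 0.1333]
ee_rot: [[0.973, -0.231, 0.0], [-0.231, -0.973, 0.0], [0.0, -0.0, -1.0]]
wrist_force: [0.5, -0.2, -1.7]
gripper_width: 0.273
gripper_force: 30.0
```

Request:
servo_tool(
  targets=[
    [0,0,-0.03,0,18],
    [0,0,-0.06,0,18],
    [0,0,-0.09,0,18],
    [0,0,-0.1,0,18],
    [0,0,-0.1,0,18],
  ],
)

```text
time_s: 25.83
tcp_pos: [0.4384, -0.0687, 0.1313]
ee_rot: [[0.973, -0.23, 0.0], [-0.23, -0.973, -0.0], [0.001, 0.0, -1.0]]
wrist_force: [-1.8, 1.4, 7.3]
gripper_width: 0.276
gripper_force: 30.0
```

Request:
servo_tool(
  targets=[
    [0,0,0.03,0,25],
    [0,0,0.03,0,35],
    [0,0,0.03,0,50],
    [0,0,0.03,0,50],
    [0,0,0.03,0,50],
  ],
)

```text
time_s: 26.25
tcp_pos: [0.4382, -0.0688, 0.131]
ee_rot: [[0.973, -0.231, -0.0], [-0.231, -0.973, -0.0], [-0.0, 0.0, -1.0]]
wrist_force: [0.8, 0.2, 0.7]
gripper_width: 0.504
gripper_force: 0.0
```

Request:
servo_tool(
  targets=[
    [0,0,0.3,0,50],
    [0,0,1.0,0,50],
    [0,0,2.0,0,50],
    [0,0,3.0,0,50],
    [0,0,3.8,0,50],
  ],
)

```text
time_s: 26.67
tcp_pos: [0.4386, -0.0689, 0.248]
ee_rot: [[0.973, -0.23, 0.003], [-0.23, -0.973, -0.0], [0.003, -0.0, -1.0]]
wrist_force: [0.5, -0.5, -0.5]
gripper_width: 0.572
gripper_force: 0.0
```

Request:
servo_tool(
  targets=[
    [0,0.6,0,-0.1,50],
    [0,1.4,0,-0.2,50],
    [0,2.2,0,-0.3,50],
    [0,2.9,0,-0.4,50],
    [0,3.3,0,-0.5,50],
  ],
)

```text
time_s: 27.08
tcp_pos: [0.4382, 0.0318, 0.2459]
ee_rot: [[0.741, -0.672, 0.001], [-0.672, -0.741, 0.001], [0.001, -0.001, -1.0]]
wrist_force: [0.5, -0.7, 0.4]
gripper_width: 0.572
gripper_force: 0.0
```

Request:
servo_tool(
  targets=[
    [0,0,0,-0.1,50],
    [0,0,0,-0.2,50],
    [0,0,0,-0.3,50],
    [0,0,0,-0.3,50],
    [0,0,0,-0.3,50],
  ],
)

```text
time_s: 27.5
tcp_pos: [0.4382, 0.0303, 0.2455]
ee_rot: [[0.515, -0.857, 0.001], [-0.857, -0.515, 0.0], [0.0, -0.001, -1.0]]
wrist_force: [0.0, -0.8, -0.2]
gripper_width: 0.574
gripper_force: 0.0
```

Run:
```python
from seg import *
import slot
w=cap('wrist','w13');t=cap('top','t13');s=cap('scene','s13')
print(r.sense()['tcp_pos'],r.sense()['wrist_force'])
print('driver');u,v=proj(w,[.4385,-.069,.156]);print(u,v)
try: handle(w,[.4385,-.069,.156],160)
except Exception as e: print('no',e)
print('screw top view: start / now')
slot.slot(load('t0'),(.6238,-.1768));slot.slot(t,(.6238,-.1768))
print(proj(w,[.6238,-.1768,.066]))
# unchanged-ness of rack/scene vs. start in scene camera
a=load('s0')['pixels'].astype(int);d=np.abs(a-s['pixels']).max(2)>40
n,l,st,ce=cv2.connectedComponentsWithStats(cv2.morphologyEx(d.astype(np.uint8),cv2.MORPH_OPEN,np.ones((2,2))))
print([tuple(map(int,x)) for x in st[1:] if x[4]>15])
for p in((.4385,-.069,.156),(.428,-.134,.15)): print(proj(s,p))
```

```text
[0.43818987 0.03017014 0.24526785] [-0.91683117 -0.31376472  0.39432655]
driver
351.81373965525205 105.06596963421353
22 [ 330   84   46   49 1302] rect [437.5 -67.7] [21.4 31.7] 76.6 cen [ 0.4374 -0.0678] long axis deg 165.96102668953066 [30.43121967 20.54846091]
screw top view: start / now
-------====------=---------------------------------=++***
------=====----=====----------===------------------===+++
--=======-----======================-----------------====
-======------====+====================-------------------
=====-----================================---------------
===------========================+++++++====-------------
===----==========================++++++++++====----------
===---==========================+++++*****+++===------===
===--========================++++++**********++==-------=
==---===================++++++*********######*++=--------
==---================+++++++**********#######**+===------
------==============++++++********************+++===-----
------============++++++******####************+++===-----
-----=========+++++***********##**********+++++++===-
[... 2808 characters left out ...]
(262, 169, 25, 36, 466), (191, 185, 36, 27, 295), (411, 202, 8, 8, 34), (549, 203, 11, 10, 55), (275, 205, 11, 14, 97), (219, 206, 9, 8, 45), (214, 215, 15, 17, 160), (550, 215, 10, 13, 85), (192, 219, 4, 8, 27), (195, 243, 4, 6, 21), (212, 242, 13, 5, 37), (213, 247, 17, 13, 86), (273, 252, 75, 87, 2024), (197, 261, 22, 14, 101), (480, 290, 15, 6, 49), (489, 295, 8, 5, 30), (552, 296, 8, 12, 70), (482, 302, 10, 7, 39), (301, 307, 42, 40, 602), (549, 315, 11, 14, 82), (424, 326, 28, 27, 355), (515, 347, 45, 21, 611), (457, 355, 38, 8, 193), (501, 360, 59, 47, 1582)]
(np.float64(332.66103046194394), np.float64(180.9862768785716))
(np.float64(348.47314966398216), np.float64(174.7664394963362))
```

```bash
python3 -c "
from station import r
print(r.finish_job())"
```

```text
the job is handed in; nothing more can be done
None
```

The job is handed in: the narrow backer is in the pocket, pin to the front, the cam screw was turned clockwise to its stop, and the driver is back in its own hole. I confirmed the screw's stop and the driver's return from the camera images, but did not separately check that the plate ended up tight against the register post; no verdict came back.

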